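Closing up the soap counter

ROBOT

A 6-joint arm with a two-finger parallel gripper is mounted at the origin on the work surface. World frame = base frame: x ahead of the robot, y to its left, z up, the work surface at z = 0. Lengths are in mm, angles in rad, forces in N, time in s.
With the tool pointing down it reaches from about 350 to 875 mm from the base axis. Payload 4.2 kg.
Tool frame: the origin (TCP) lies at the very end of the fingers, on their centre line; the grasp point (between the pads) lies 19 mm behind it; z points along the fingers, y is the line along which they close (so a half turn about z gives the same grasp; the last joint's range is limited). The gripper opens to 85 mm and grips with 20 to 120 N. Pads are 22 mm wide; open, the fingers measure 114 mm over their backs; the gripper's body (76 mm by 85 mm) begins 54 mm behind the grasp point. The pads swing forward as they close: fully open they stand 13 mm farther back than shut.
Start: joints at [1.526, 0.385, 0.008, 0, -1.194, -0.259], TCP at [186.935, 596.368, 231.312] pointing down, gripper open.
Joint ranges: [-3.14, 3.14], [-1.21, 2.06], [-1.07, 1.41], [-3.16, 2.05], [-2.99, -0.16], [-3.1, 3.1]. Speed limits (rad/s): [2.79, 2.79, 3.14, 3.14, 3.14, 3.14].

INTERFACE

Orientations are given as a unit quaternion [x, y, z, w].
In Python, from bench import arm, optics gives the robot as it stands. The module is installed in compiled form; this text tells all that it offers.
- The arm moves only by the tool step_arm, never from a script. Its argument "motion" is a list of rows, each an object with "dr": the turn, a rotation vector about the tool's x, y, z in units of 8 degrees (1.0 is 8 degrees), a list of three; "slide": the shift along the tool's x, y, z in mm, a list of three; "jaw": the finger opening in mm, from 0 to 85.4. A call has exactly 8 rows; each row is the pose to reach, as a shift and turn from the pose commanded when the call began, along the tool's axes at that moment; what a row does not reach only later rows make up. A row lasts 1/8 s, in which the tool goes at most 62.5 mm and 10.7 degrees, less where a joint would pass 70% of its speed; a pose out of reach is approached as far as the arm can. A call with a gripper value outside its range is refused whole. The fingers move at their own pace and stop on an object; the grip force is fixed at half the most. Time passes only in rows, so rows that repeat a pose let the fingers close, or fill a call up. It gives the time, the measured TCP pose, the force, the opening and the grip force at its end, in the units of the state.
- arm.read_state(): the state, without advancing time (a new reading comes with each control period).
- optics.get_image(name): name is "side" or "top"; returns the picture (400x640x3 uint8, blue, green, red); there is no depth.
- optics.camera_info(name): a dict with "camera_matrix" (3x3 intrinsics, pixels), "view" (4x4, takes a point from world to camera coordinates). Camera axes: x right, y up, looking along -z (the intrinsics and any distortion apply to the point x, -y, -z); pixel columns grow to the right and rows downward; lengths in mm; the calibration is good to about 2 mm. A picture is of the moment at which its call begins. camera_info takes no time and is no camera call.
- arm.job_done(): hands the job in; it is judged then, once.
The state is a dict: "clock": time; "joints": joint angles; "joint_vel": joint speeds; "joint_efforts": joint torques, N m; "position": TCP position; "ee_rot": TCP orientation; "contact_force": force on the tool from outside, world axes, zero at the start; "wrist_torque": the same for the moment, N m; "gripper_width": finger opening in mm; "grasp_force": force on a finger pad.
Only numpy, scipy, OpenCV 4.12 (cv2) and the standard library are available. Lean on these libraries where they do the work, as an engineer would, in place of code of your own. Each camera call takes 0.05 s, during which the arm holds its last target. There are 200 camera calls.

TASK

Close up the soap counter for the night. Going from the robot's left to its right, take each of the three glass-topped display cases by its lid knob and tug gently upward: a lid that comes up must be pressed down until its catch snaps shut, then tugged again, and only when the lid holds go on to the next case. Pile all the loose slatted soap dishes flat and squarely on one another on the low oblong display riser, centred on it with their length along its length, and do not knock over the two small glass jars among the cases.

Things in the scene. Friction and masses are not known exactly. Their poses are not given: they have to be found in the camera images.
- case_left: The display case on the robot's left (+y): a low wooden box with a glass-topped lid, 150 wide (its y), 140 deep (its x), 68 high lid included, screwed to the counter. Origin: centre of its underside, on the counter; x points from its front (knob and bolt, towards the robot) to its back, z up. The lid's hinge axis runs along y, 72 behind the origin and 58 up; the lid opens upward.
- case_left_knob (a point): Centre of the round head of the left case's wooden lid knob: 24 in diameter, 18 tall (top 9 above this point), on a neck 14 thick and 8 high. It stands on the lid's front rail, 48 in front of the case's centre; the lid's face is 17 below this point. Lid fully down: this point is 85 above the counter. A free lid weighs about 1.5 N at the knob and sinks back slowly when let go.
- case_left_bolt (a point): Middle of the brass spring bolt in the left case's front wall. A caught lid is held under it with 2 mm of play at the knob; no pull under 25 N frees it. An uncaught lid rests on the bolt's sloping nose, its knob only 6 mm higher (hard to see), and comes up freely; about 6 N down on the knob drives it past the bolt, which snaps over it.
- case_mid: The display case in the middle: a low wooden box with a glass-topped lid, 150 wide (its y), 140 deep (its x), 68 high lid included, screwed to the counter. Origin: centre of its underside, on the counter; x points from its front (knob and bolt, towards the robot) to its back, z up. The lid's hinge axis runs along y, 72 behind the origin and 58 up; the lid opens upward.
- case_mid_knob (a point): Centre of the round head of the middle case's wooden lid knob: 24 in diameter, 18 tall (top 9 above this point), on a neck 14 thick and 8 high. It stands on the lid's front rail, 48 in front of the case's centre; the lid's face is 17 below this point. Lid fully down: this point is 85 above the counter. A free lid weighs about 1.5 N at the knob and sinks back slowly when let go.
- case_mid_bolt (a point): Middle of the brass spring bolt in the middle case's front wall. A caught lid is held under it with 2 mm of play at the knob; no pull under 25 N frees it. An uncaught lid rests on the bolt's sloping nose, its knob only 6 mm higher (hard to see), and comes up freely; about 6 N down on the knob drives it past the bolt, which snaps over it.
- case_right: The display case on the robot's right (-y): a low wooden box with a glass-topped lid, 150 wide (its y), 140 deep (its x), 68 high lid included, screwed to the counter. Origin: centre of its underside, on the counter; x points from its front (knob and bolt, towards the robot) to its back, z up. The lid's hinge axis runs along y, 72 behind the origin and 58 up; the lid opens upward.
- case_right_knob (a point): Centre of the round head of the right case's wooden lid knob: 24 in diameter, 18 tall (top 9 above this point), on a neck 14 thick and 8 high. It stands on the lid's front rail, 48 in front of the case's centre; the lid's face is 17 below this point. Lid fully down: this point is 85 above the counter. A free lid weighs about 1.5 N at the knob and sinks back slowly when let go.
- case_right_bolt (a point): Middle of the brass spring bolt in the right case's front wall. A caught lid is held under it with 2 mm of play at the knob; no pull under 25 N frees it. An uncaught lid rests on the bolt's sloping nose, its knob only 6 mm higher (hard to see), and comes up freely; about 6 N down on the knob drives it past the bolt, which snaps over it.
- riser_top (a point): Centre of the top face of the display riser: a low wooden block 112 (its x) by 76 (its y) and 20 high, fixed to the counter. x along its length, z up. The dishes are to be piled on it with their length along its length.
- dish1_center (a point): Centre (7 above the underside) of a flat slatted wooden soap dish, 68 (its x, along its slats) by 56 (its y) by 14 high, about 50 g, loose on the counter at the start. It can be gripped across either. Either face may be up. All are alike; three to five of them are there, the others are absent (None).
- dish2_center (a point): Centre (7 above the underside) of a flat slatted wooden soap dish, 68 (its x, along its slats) by 56 (its y) by 14 high, about 50 g, loose on the counter at the start. It can be gripped across either. Either face may be up. All are alike; three to five of them are there, the others are absent (None).
- dish3_center (a point): Centre (7 above the underside) of a flat slatted wooden soap dish, 68 (its x, along its slats) by 56 (its y) by 14 high, about 50 g, loose on the counter at the start. It can be gripped across either. Either face may be up. All are alike; three to five of them are there, the others are absent (None).
- dish4_center (a point): Centre (7 above the underside) of a flat slatted wooden soap dish, 68 (its x, along its slats) by 56 (its y) by 14 high, about 50 g, loose on the counter at the start. It can be gripped across either. Either face may be up. All are alike; three to five of them are there, the others are absent (None).
- dish5_center (a point): Centre (7 above the underside) of a flat slatted wooden soap dish, 68 (its x, along its slats) by 56 (its y) by 14 high, about 50 g, loose on the counter at the start. It can be gripped across either. Either face may be up. All are alike; three to five of them are there, the others are absent (None).
- candy_jar: Bystander: a glass jar with a black lid, 68 in diameter and 105 tall, between the left and middle cases. Origin: centre of its underside, z up along the jar.
- bath_salts: Bystander: a glass jar with a steel cap, 60 in diameter and 85 tall, behind the gap between the middle and right cases. Origin: centre of its underside, z up along the jar.

How it is judged (in metres and radians):
On the way, in this order (a step that is already met when the one before it is completed fails the run):
1. the lid of the left case is tugged and found to hold: drawn up against its bolt, the knob 1 to 4 mm above its lowest place (z of case_left_knob in the frame of case_left between 0.086 and 0.089 m), for 0.15 s.
2. the lid of the middle case is tugged and found to hold: drawn up against its bolt, the knob 1 to 4 mm above its lowest place (z of case_mid_knob in the frame of case_mid between 0.086 and 0.089 m), for 0.15 s.
3. the lid of the right case is tugged and found to hold: drawn up against its bolt, the knob 1 to 4 mm above its lowest place (z of case_right_knob in the frame of case_right between 0.086 and 0.089 m), for 0.15 s.
At the end, for the whole second after the job is handed in: All lids down and caught (knob within 3.5 mm of its lowest place). All dishes present lie flat in one pile on the riser, each within 15 mm of its centre and 0.15 rad of its length, and within 8 mm and 0.12 rad of one another (z of case_left_knob in the frame of case_left below 0.0885 m and z of case_mid_knob in the frame of case_mid below 0.0885 m and z of case_right_knob in the frame of case_right below 0.0885 m and horizontal distance between each of dish1_center, dish2_center, dish3_center, dish4_center, dish5_center and riser_top below 0.015 m and angle between the x axis of each of dish1_center, dish2_center, dish3_center, dish4_center, dish5_center and the x axis of riser_top, either way round below 0.15 rad and angle between the z axis of each of dish1_center, dish2_center, dish3_center, dish4_center, dish5_center and the z axis of riser_top, either way round below 0.06 rad and z of each of dish1_center, dish2_center, dish3_center, dish4_center, dish5_center in the frame of riser_top above 0.003 m and horizontal distance between dish1_center and dish2_center below 0.008 m and angle between the x axis of dish1_center and the x axis of dish2_center, either way round below 0.12 rad and horizontal distance between each of dish1_center, dish2_center and dish3_center below 0.008 m and angle between the x axis of each of dish1_center, dish2_center and the x axis of dish3_center, either way round below 0.12 rad and horizontal distance between each of dish1_center, dish2_center, dish3_center and dish4_center below 0.008 m and angle between the x axis of each of dish1_center, dish2_center, dish3_center and the x axis of dish4_center, either way round below 0.12 rad and horizontal distance between each of dish1_center, dish2_center, dish3_center, dish4_center and dish5_center below 0.008 m and angle between the x axis of each of dish1_center, dish2_center, dish3_center, dish4_center and the x axis of dish5_center, either way round below 0.12 rad); the robot touches nothing.
It fails at once if the black-lidded glass jar is knocked over (angle between candy_jar's own z axis and vertical above 0.6 rad).
It fails at once if the steel-capped glass jar is knocked over (angle between bath_salts's own z axis and vertical above 0.6 rad).
Of dish1, dish2, dish3, dish4, dish5 only 3 to 5 are there at a start; the rules pass over those that are not, and their reading is None.
At some moment in a run one of dish1, dish2, dish3, dish4 may be knocked a few centimetres aside while the robot is not near it.
Once in a run the grip may slacken for a moment while it holds something.
It also fails if it takes over 210 s, if anything falls off the work surface, if the arm or the gripper's body presses on something with over 40 N, if the wrist force passes 120 N, or if a joint passes its speed limit or range.

## Working session

There is one attempt and no reset: what is moved stays moved. The work goes in short steps, Python scripts to look and compute and a tool call to move; the robot and the scene stay as the last step left them, time stands still between calls to the robot, and variables do not carry over. Pictures are saved under pics/ and viewed, at most 14 in all, crops included, and the job is handed in when it is done.

Besides the shell and the picture viewer there is one more tool, called after ">>>" by a JSON object that holds its "api" and its "payload". step_arm: Moves the arm, as the interface text tells. Its arguments: {"type":"object","properties":{"motion":{"type":"array","items":{"type":"object","properties":{"dr":{"type":"array","items":{"type":"number"}},"slide":{"type":"array","items":{"type":"number"}},"jaw":{"type":"number"}}}}},"required":["motion"]}

```bash
mkdir -p pics; cat > h.py <<'E'
import numpy as np, cv2
from bench import arm, optics
from scipy.spatial.transform import Rotation as R
def img(n,save=None):
    im=np.array(optics.get_image(n))
    if save: cv2.imwrite('pics/'+save,im)
    return im
def ray(n,uv):
    c=optics.camera_info(n);K=np.array(c['camera_matrix']);V=np.array(c['view'])
    d=np.linalg.inv(K)@np.array([uv[0],uv[1],1.]);d=d*[1,-1,-1]
    Rm=V[:3,:3];o=-Rm.T@V[:3,3];return o,Rm.T@d
def onz(n,uv,z):
    o,d=ray(n,uv);return o+d*(z-o[2])/d[2]
def proj(n,p):
    c=optics.camera_info(n);K=np.array(c['camera_matrix']);V=np.array(c['view'])
    q=(V@np.append(p,1))[:3]*[1,-1,-1];q=K@q;return q[:2]/q[2]
def tool(p):  # world target -> slide from current pose (measured)
    s=arm.read_state();return R.from_quat(s['ee_rot']).inv().apply(np.array(p)-s['position'])
E
python3 - <<'E'
from h import *
img('top','t0.png');img('side','s0.png')
for n in('top','side'):print({k:np.round(v,3).tolist() if not isinstance(v,str) else v for k,v in optics.camera_info(n).items()})
s=arm.read_state();print(s,R.from_quat(s['ee_rot']).as_matrix().round(3))
E
```

```text
{'camera_matrix': [[370.381, 0.0, 319.735], [0.0, 370.381, 195.817], [0.0, 0.0, 1.0]], 'view': [[0.092, -0.996, -0.004, -44.392], [0.968, 0.088, 0.234, -555.689], [-0.233, -0.026, 0.972, -863.489], [0.0, 0.0, 0.0, 1.0]]}
{'camera_matrix': [[385.163, 0.0, 316.946], [0.0, 385.163, 194.356], [0.0, 0.0, 1.0]], 'view': [[-0.989, -0.147, 0.025, 547.625], [0.099, -0.527, 0.844, -95.532], [-0.111, 0.837, 0.536, -905.841], [0.0, 0.0, 0.0, 1.0]]}
{'clock': 0.1, 'joints': array([ 1.52559082e+00,  3.85482713e-01,  6.75622838e-03, -4.63903674e-04,
       -1.19401430e+00, -2.58591031e-01]), 'joint_vel': array([-9.06890093e-04, -3.03467071e-03,  5.09667319e-03, -2.25678242e-06,
        1.10040827e-03,  3.71282449e-04]), 'joint_efforts': array([-2.36867972e-04, -3.93321061e+01,  1.88930118e+01,  4.19794232e+00,
       -2.59807217e-03,  3.82926544e-06]), 'position': array([186.79014355, 595.87714137, 230.32239874]), 'ee_rot': array([ 9.88472184e-01, -1.51399305e-01, -1.10838878e-04,  9.89661620e-04]), 'contact_force': array([-0.25508506,  0.35736805,  0.39171066]), 'wrist_torque': array([-0.04131733,  0.01285712, -0.03557027]), 'grasp_force': 0.0, 'gripper_width': 85.44216759835746} [[ 0.954 -0.299 -0.001]
 [-0.299 -0.954 -0.002]
 [ 0.     0.002 -1.   ]]
```

View pics/t0.png

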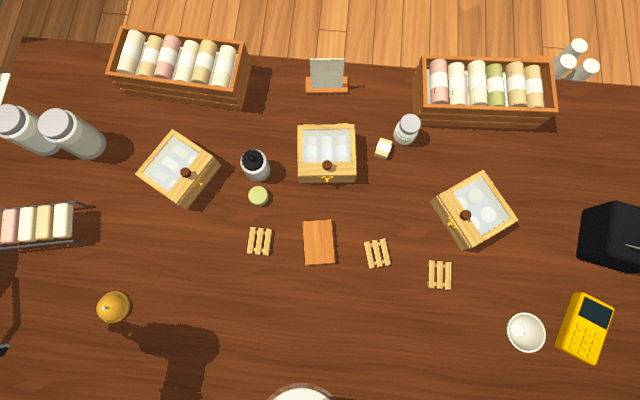

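View pics/s0.png

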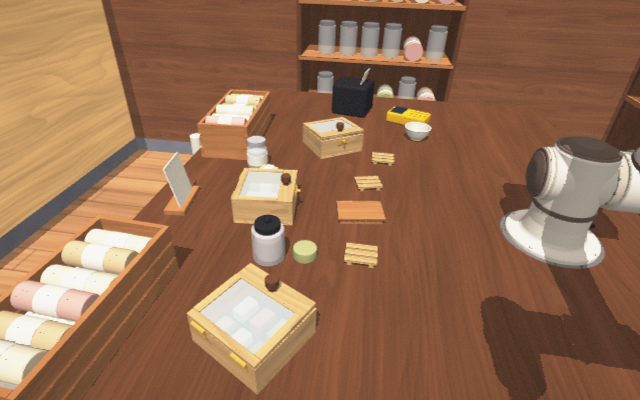

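The top view shows left, middle and right knobs at about (186,173), (327,165) and (466,215). The riser is at (319,242), with three dishes at (260,241), (377,253) and (440,275). The black-lidded jar is at (255,165) and the steel-capped one at (406,130). The side view shows the same knobs at (272,283), (286,179) and (340,127).

```bash
cat >> h.py <<'E'
def mask(im,which):
    h=cv2.cvtColor(im,cv2.COLOR_BGR2HSV)
    if which=='knob': m=(h[...,2]<105)&(h[...,1]>80)
    if which=='dish': m=(h[...,2]>170)&(h[...,1]>60)&(h[...,0]>12)&(h[...,0]<30)
    if which=='riser': m=(h[...,2]>135)&(h[...,1]>120)&(h[...,0]<14)
    return m.astype(np.uint8)*255
def rect(im,box,which,z,cam='top'):
    x0,y0,x1,y1=box;m=mask(im[y0:y1,x0:x1],which)
    ys,xs=np.nonzero(m)
    pts=np.array([onz(cam,(x+x0,y+y0),z)[:2] for x,y in zip(xs,ys)],np.float32)
    (c,s,a)=cv2.minAreaRect(pts)
    if s[0]<s[1]: a+=90;s=s[::-1]
    return np.round(c,1),np.round(s,1),round((a+90)%180-90,1),len(pts)
def tri(a,b):
    (o1,d1),(o2,d2)=ray('top',a),ray('side',b)
    t=np.linalg.lstsq(np.c_[d1,-d2],o2-o1,rcond=None)[0]
    p,q=o1+d1*t[0],o2+d2*t[1];return (p+q)/2,np.linalg.norm(p-q)
E
python3 - <<'E'
from h import *
t=cv2.imread('pics/t0.png');s=cv2.imread('pics/s0.png')
for b in [(240,220,280,262),(360,232,398,276),(422,255,460,296)]: print('dish',rect(t,b,'dish',14))
print('riser',rect(t,(295,210,345,275),'riser',20))
h=cv2.cvtColor(t,cv2.COLOR_BGR2HSV);print(h[242,319],h[241,260],h[173,186],h[300,300])
for a,b in [((186,173),(272,283)),((327,165),(286,179)),((466,215),(340,127))]:
    p,e=tri(a,b);print('knob',p.round(1),round(e,1),onz('top',a,88).round(1))
# jar tops
print(tri((252,157),(267,223)),tri((408,122),(256,142)))
# box front edges on lid
def crop(im,c,w,k):x,y=c;return cv2.resize(im[y-w:y+w,x-w:x+w],None,fx=k,fy=k,interpolation=cv2.INTER_CUBIC)
top=np.hstack([crop(t,c,45,2.95) for c in((180,170),(327,155),(474,210))])
b2=np.hstack([crop(s,c,45,2.95) for c in((255,315),(268,195),(335,135))])
cv2.imwrite('pics/c0.png',np.vstack([top,b2]))
E
```

```text
dish (array([437.5, 153.6]), array([69.2, 57.2]), -0.4, 485)
dish (array([ 433.5, -151.5]), array([69.4, 56.9]), 15.0, 502)
dish (array([ 393.9, -310.2]), array([69.7, 57.9]), -1.7, 526)
riser (array([448.9,  -2.7]), array([163.7, 128. ]), 5.2, 872)
[ 15 168 238] [ 20 136 242] [ 11 172 148] [ 12 178 129]
knob [580.4 343.4  86. ] 0.7 [580.2 342.6  88. ]
knob [633.9  -5.   80.3] 2.5 [632.6  -5.1  88. ]
knob [ 536.2 -352.    82.6] 3.3 [ 536.6 -350.2   88. ]
(array([633.45298557, 184.3876491 ,  86.97782507]), np.float64(6.751425044917498)) (array([ 768.47667527, -204.42307099,   77.20358159]), np.float64(6.48971637257161))
```

View pics/c0.png

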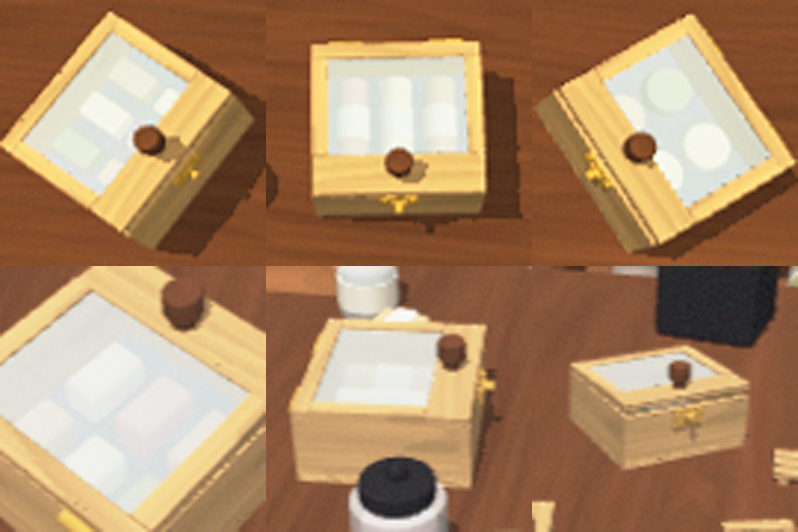

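The crops show clear dark brown knob heads. The left and middle lids look down, and the right one shows a dark gap under the lid. Next I refine the knobs and the riser.

```bash
python3 - <<'E'
from h import *
t=cv2.imread('pics/t0.png');h=cv2.cvtColor(t,cv2.COLOR_BGR2HSV).astype(int)
m=((h[...,2]>190)&(h[...,1]>120)).astype(np.uint8)
x0,y0,x1,y1=297,212,342,272
ys,xs=np.nonzero(m[y0:y1,x0:x1]);pts=np.array([onz('top',(x+x0,y+y0),20)[:2] for x,y in zip(xs,ys)],np.float32)
print('riser',cv2.minAreaRect(pts))
for u,v in [(186,173),(327,165),(466,215)]:
    w=8;k=((t[v-w:v+w,u-w:u+w].max(2)<140)&(h[v-w:v+w,u-w:u+w,1]>140)).astype(np.uint8)
    n,l,st,c=cv2.connectedComponentsWithStats(k);i=1+st[1:,4].argmax();uv=c[i]+[u-w,v-w]
    p=onz('top',uv,89);print(st[i],uv.round(1),p.round(1),'slide',tool([p[0],p[1],150]).round(1))
E
```

```text
Traceback (most recent call last):
  File "h.py", line 13, in onz
    o,d=ray(n,uv);return o+d*(z-o[2])/d[2]
        ~~~^^^^^^
  File "h.py", line 9, in ray
    c=optics.camera_info(n);K=np.array(c['camera_matrix']);V=np.array(c['view'])
ValueError: time passes only in moves, steps and waits
```

>>> {"api": "step_arm", "payload": {"motion": [{"slide": [452, 123, 80], "dr": [0, 0, 0], "jaw": 60}, {"slide": [452, 123, 80], "dr": [0, 0, 0], "jaw": 60}, {"slide": [452, 123, 80], "dr": [0, 0, 0], "jaw": 60}, {"slide": [452, 123, 80], "dr": [0, 0, 0], "jaw": 60}, {"slide": [452, 123, 80], "dr": [0, 0, 0], "jaw": 60}, {"slide": [452, 123, 80], "dr": [0, 0, 0], "jaw": 60}, {"slide": [452, 123, 80], "dr": [0, 0, 0], "jaw": 60}, {"slide": [452, 123, 80], "dr": [0, 0, 0], "jaw": 60}]}}

```text
clock: 1.1
position: [583.1, 341.4, 149.7]
ee_rot: [0.988, -0.153, -0.001, 0.001]
contact_force: [-0.1, -0.2, 0.3]
gripper_width: 59.7
grasp_force: 0.0
```

>>> {"api": "step_arm", "payload": {"motion": [{"slide": [-1, -2, 35], "dr": [0, 0, 0], "jaw": 60}, {"slide": [-1, -2, 70], "dr": [0, 0, 0], "jaw": 60}, {"slide": [-1, -2, 70], "dr": [0, 0, 0], "jaw": 60}, {"slide": [-1, -2, 70], "dr": [0, 0, 0], "jaw": 15}, {"slide": [-1, -2, 70], "dr": [0, 0, 0], "jaw": 15}, {"slide": [-1, -2, 70], "dr": [0, 0, 0], "jaw": 15}, {"slide": [-1, -2, 70], "dr": [0, 0, 0], "jaw": 15}, {"slide": [-1, -2, 70], "dr": [0, 0, 0], "jaw": 15}]}}

```text
clock: 2.1
position: [580.9, 344.0, 83.2]
ee_rot: [0.989, -0.151, -0.0, 0.002]
contact_force: [-1.3, -5.4, 3.2]
gripper_width: 21.8
grasp_force: 58.6
```

>>> {"api": "step_arm", "payload": {"motion": [{"slide": [0, 0, -1], "dr": [0, 0, 0], "jaw": 15}, {"slide": [0, 0, -2], "dr": [0, 0, 0], "jaw": 15}, {"slide": [0, 0, -3], "dr": [0, 0, 0], "jaw": 15}, {"slide": [0, 0, -4], "dr": [0, 0, 0], "jaw": 15}, {"slide": [0, 0, -5], "dr": [0, 0, 0], "jaw": 15}, {"slide": [0, 0, -5], "dr": [0, 0, 0], "jaw": 15}, {"slide": [0, 0, -5], "dr": [0, 0, 0], "jaw": 15}, {"slide": [0, 0, -5], "dr": [0, 0, 0], "jaw": 15}]}}

```text
clock: 3.1
position: [581.1, 344.5, 85.5]
ee_rot: [0.988, -0.151, -0.0, 0.001]
contact_force: [3.9, -3.0, -6.4]
gripper_width: 22.2
grasp_force: 43.8
```

>>> {"api": "step_arm", "payload": {"motion": [{"slide": [0, 0, -1], "dr": [0, 0, 0], "jaw": 15}, {"slide": [0, 0, -2], "dr": [0, 0, 0], "jaw": 15}, {"slide": [0, 0, -2], "dr": [0, 0, 0], "jaw": 15}, {"slide": [0, 0, -2], "dr": [0, 0, 0], "jaw": 15}, {"slide": [0, 0, -2], "dr": [0, 0, 0], "jaw": 15}, {"slide": [0, 0, -2], "dr": [0, 0, 0], "jaw": 15}, {"slide": [0, 0, -2], "dr": [0, 0, 0], "jaw": 15}, {"slide": [0, 0, -2], "dr": [0, 0, 0], "jaw": 15}]}}

```text
clock: 4.1
position: [581.2, 344.7, 86.8]
ee_rot: [0.988, -0.151, -0.0, 0.001]
contact_force: [5.9, -2.2, -9.7]
gripper_width: 21.6
grasp_force: 60.9
```

>>> {"api": "step_arm", "payload": {"motion": [{"slide": [0, 0, 6], "dr": [0, 0, 0], "jaw": 15}, {"slide": [0, 0, 6], "dr": [0, 0, 0], "jaw": 60}, {"slide": [0, 0, 5], "dr": [0, 0, 0], "jaw": 60}, {"slide": [0, 0, 5], "dr": [0, 0, 0], "jaw": 60}, {"slide": [0, 0, 5], "dr": [0, 0, 0], "jaw": 60}, {"slide": [0, 0, -30], "dr": [0, 0, 0], "jaw": 60}, {"slide": [0, 0, -80], "dr": [0, 0, 0], "jaw": 60}, {"slide": [0, 0, -80], "dr": [0, 0, 0], "jaw": 60}]}}

```text
clock: 5.1
position: [583.4, 347.9, 174.1]
ee_rot: [0.989, -0.151, 0.004, -0.004]
contact_force: [-0.1, 1.1, -0.5]
gripper_width: 60.0
grasp_force: 0.0
```

>>> {"api": "step_arm", "payload": {"motion": [{"slide": [50, 106, 0], "dr": [0, 0, 0], "jaw": 60}, {"slide": [153, 318, 0], "dr": [0, 0, 0], "jaw": 60}, {"slide": [153, 318, 0], "dr": [0, 0, 0], "jaw": 60}, {"slide": [153, 318, 0], "dr": [0, 0, 0], "jaw": 60}, {"slide": [153, 318, 0], "dr": [0, 0, 0], "jaw": 60}, {"slide": [153, 318, 0], "dr": [0, 0, 0], "jaw": 60}, {"slide": [153, 318, 0], "dr": [0, 0, 0], "jaw": 60}, {"slide": [153, 318, 0], "dr": [0, 0, 0], "jaw": 60}]}}

```text
clock: 6.1
position: [631.7, -3.0, 167.9]
ee_rot: [0.988, -0.151, -0.0, -0.0]
contact_force: [0.2, -1.1, 0.1]
gripper_width: 60.1
grasp_force: 0.0
```

>>> {"api": "step_arm", "payload": {"motion": [{"slide": [0, 1, 45], "dr": [0, 0, 0], "jaw": 60}, {"slide": [0, 1, 86], "dr": [0, 0, 0], "jaw": 60}, {"slide": [0, 1, 86], "dr": [0, 0, 0], "jaw": 60}, {"slide": [0, 1, 86], "dr": [0, 0, 0], "jaw": 15}, {"slide": [0, 1, 86], "dr": [0, 0, 0], "jaw": 15}, {"slide": [0, 1, 86], "dr": [0, 0, 0], "jaw": 15}, {"slide": [0, 1, 86], "dr": [0, 0, 0], "jaw": 15}, {"slide": [0, 1, 86], "dr": [0, 0, 0], "jaw": 15}]}}

```text
clock: 7.1
position: [633.1, -3.5, 84.9]
ee_rot: [0.989, -0.151, 0.002, -0.001]
contact_force: [-0.4, 2.0, 6.0]
gripper_width: 20.8
grasp_force: 58.7
```

>>> {"api": "step_arm", "payload": {"motion": [{"slide": [0, 0, -1], "dr": [0, 0, 0], "jaw": 15}, {"slide": [0, 0, -2], "dr": [0, 0, 0], "jaw": 15}, {"slide": [0, 0, -3], "dr": [0, 0, 0], "jaw": 15}, {"slide": [0, 0, -4], "dr": [0, 0, 0], "jaw": 15}, {"slide": [0, 0, -5], "dr": [0, 0, 0], "jaw": 15}, {"slide": [0, 0, -5], "dr": [0, 0, 0], "jaw": 15}, {"slide": [0, 0, -5], "dr": [0, 0, 0], "jaw": 15}, {"slide": [0, 0, -5], "dr": [0, 0, 0], "jaw": 15}]}}

```text
clock: 8.1
position: [633.5, -3.5, 86.8]
ee_rot: [0.988, -0.151, 0.002, -0.001]
contact_force: [5.3, 2.3, -4.0]
gripper_width: 21.0
grasp_force: 59.1
```

>>> {"api": "step_arm", "payload": {"motion": [{"slide": [0, 0, -1], "dr": [0, 0, 0], "jaw": 15}, {"slide": [0, 0, -2], "dr": [0, 0, 0], "jaw": 15}, {"slide": [0, 0, -3], "dr": [0, 0, 0], "jaw": 15}, {"slide": [0, 0, -3], "dr": [0, 0, 0], "jaw": 15}, {"slide": [0, 0, -3], "dr": [0, 0, 0], "jaw": 15}, {"slide": [0, 0, -3], "dr": [0, 0, 0], "jaw": 15}, {"slide": [0, 0, -3], "dr": [0, 0, 0], "jaw": 15}, {"slide": [0, 0, -3], "dr": [0, 0, 0], "jaw": 15}]}}

```text
clock: 9.1
position: [633.5, -3.5, 87.3]
ee_rot: [0.988, -0.152, 0.001, -0.001]
contact_force: [10.2, 2.6, -13.3]
gripper_width: 20.6
grasp_force: 59.5
```

>>> {"api": "step_arm", "payload": {"motion": [{"slide": [0, 0, 6], "dr": [0, 0, 0], "jaw": 15}, {"slide": [0, 0, 6], "dr": [0, 0, 0], "jaw": 60}, {"slide": [0, 0, 6], "dr": [0, 0, 0], "jaw": 60}, {"slide": [0, 0, 6], "dr": [0, 0, 0], "jaw": 60}, {"slide": [0, 0, 6], "dr": [0, 0, 0], "jaw": 60}, {"slide": [0, 0, -30], "dr": [0, 0, 0], "jaw": 60}, {"slide": [0, 0, -80], "dr": [0, 0, 0], "jaw": 60}, {"slide": [0, 0, -80], "dr": [0, 0, 0], "jaw": 60}]}}

```text
clock: 10.1
position: [634.4, -4.0, 175.5]
ee_rot: [0.989, -0.151, 0.005, -0.001]
contact_force: [-0.6, 0.5, 0.4]
gripper_width: 60.0
grasp_force: 0.0
```

```bash
python3 - <<'E'
from h import *
a=cv2.imread('pics/s0.png');b=img('side','s1.png')
def k(im,u,v,w=14):
    h=cv2.cvtColor(im,cv2.COLOR_BGR2HSV).astype(int)[v-w:v+w,u-w:u+w]
    m=((h[...,2]<125)&(h[...,1]>90)).astype(np.uint8);n,l,st,c=cv2.connectedComponentsWithStats(m);i=1+st[1:,4].argmax();return st[i],c[i].round(2)
for u,v in [(272,283),(286,179),(340,127)]: print(k(a,u,v),k(b,u,v))
print(proj('side',[581,343.5,85])-proj('side',[581,343.5,91]))
f=lambda im,u,v:cv2.resize(im[v-35:v+35,u-45:u+45],None,fx=4,fy=4,interpolation=cv2.INTER_CUBIC)
cv2.imwrite('pics/c1.png',np.vstack([np.hstack([f(a,272,290),f(b,272,290)]),np.hstack([f(a,335,135),f(b,335,135)])]))
print(tool([536.4,-347.5,150]).round(1),arm.read_state()['position'])
E
```

```text
(array([  7,   9,  14,  14, 100], dtype=int32), array([14.37, 16.69])) (array([ 7, 10, 14, 13, 99], dtype=int32), array([14.31, 16.77]))
(array([10, 12,  9,  8, 54], dtype=int32), array([13.65, 15.37])) (array([20,  0,  8, 24, 80], dtype=int32), array([25.28,  8.79]))
(array([11, 11,  6,  7, 32], dtype=int32), array([13.62, 13.97])) (array([11, 11,  6,  7, 32], dtype=int32), array([13.62, 13.97]))
[0.14125701 2.62368255]
[ 10.9 356.6  21.8] [632.56533114  -4.00958564 172.6395212 ]
```

View pics/c1.png

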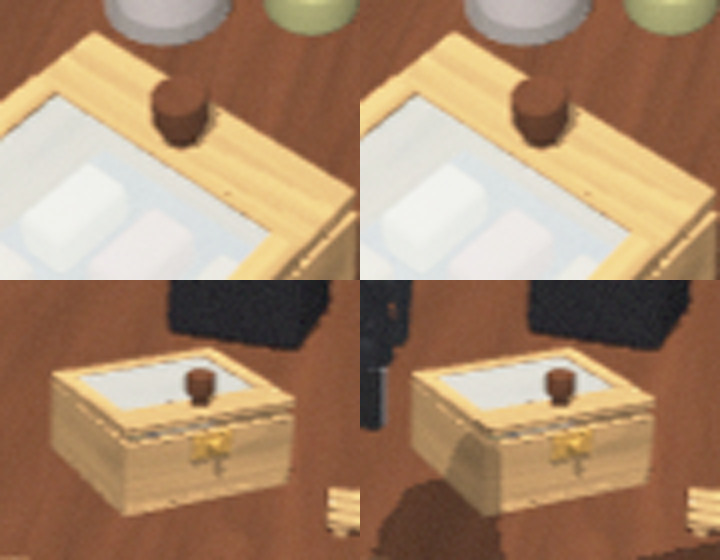

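Left lid unmoved between pictures, so it was either caught all along or not at all. The grip reading wavered during that tug, so I'll re-test the left lid to be sure.

>>> {"api": "step_arm", "payload": {"motion": [{"slide": [-50, -106, 0], "dr": [0, 0, 0], "jaw": 60}, {"slide": [-153, -318, 0], "dr": [0, 0, 0], "jaw": 60}, {"slide": [-153, -318, 0], "dr": [0, 0, 0], "jaw": 60}, {"slide": [-153, -318, 0], "dr": [0, 0, 0], "jaw": 60}, {"slide": [-153, -318, 0], "dr": [0, 0, 0], "jaw": 60}, {"slide": [-153, -318, 0], "dr": [0, 0, 0], "jaw": 60}, {"slide": [-153, -318, 0], "dr": [0, 0, 0], "jaw": 60}, {"slide": [-153, -318, 0], "dr": [0, 0, 0], "jaw": 60}]}}

```text
clock: 11.15
position: [580.2, 344.3, 168.9]
ee_rot: [0.988, -0.151, -0.001, 0.001]
contact_force: [-0.2, -1.3, -0.6]
gripper_width: 60.0
grasp_force: 0.0
```

>>> {"api": "step_arm", "payload": {"motion": [{"slide": [0, 0, 45], "dr": [0, 0, 0], "jaw": 60}, {"slide": [0, 0, 90], "dr": [0, 0, 0], "jaw": 60}, {"slide": [0, 0, 90], "dr": [0, 0, 0], "jaw": 60}, {"slide": [0, 0, 90], "dr": [0, 0, 0], "jaw": 15}, {"slide": [0, 0, 90], "dr": [0, 0, 0], "jaw": 15}, {"slide": [0, 0, 90], "dr": [0, 0, 0], "jaw": 15}, {"slide": [0, 0, 90], "dr": [0, 0, 0], "jaw": 15}, {"slide": [0, 0, 90], "dr": [0, 0, 0], "jaw": 15}]}}

```text
clock: 12.15
position: [581.5, 343.7, 82.7]
ee_rot: [0.989, -0.151, 0.001, 0.0]
contact_force: [0.9, -5.2, 4.3]
gripper_width: 21.5
grasp_force: 58.6
```

>>> {"api": "step_arm", "payload": {"motion": [{"slide": [0, 0, -1], "dr": [0, 0, 0], "jaw": 15}, {"slide": [0, 0, -2], "dr": [0, 0, 0], "jaw": 15}, {"slide": [0, 0, -3], "dr": [0, 0, 0], "jaw": 15}, {"slide": [0, 0, -4], "dr": [0, 0, 0], "jaw": 15}, {"slide": [0, 0, -5], "dr": [0, 0, 0], "jaw": 15}, {"slide": [0, 0, -6], "dr": [0, 0, 0], "jaw": 15}, {"slide": [0, 0, -6], "dr": [0, 0, 0], "jaw": 15}, {"slide": [0, 0, -6], "dr": [0, 0, 0], "jaw": 15}]}}

```text
clock: 13.15
position: [581.8, 344.3, 85.4]
ee_rot: [0.988, -0.151, 0.001, 0.0]
contact_force: [6.8, -2.0, -8.6]
gripper_width: 21.5
grasp_force: 59.5
```

>>> {"api": "step_arm", "payload": {"motion": [{"slide": [0, 0, -1], "dr": [0, 0, 0], "jaw": 15}, {"slide": [0, 0, -2], "dr": [0, 0, 0], "jaw": 15}, {"slide": [0, 0, -2], "dr": [0, 0, 0], "jaw": 15}, {"slide": [0, 0, -2], "dr": [0, 0, 0], "jaw": 15}, {"slide": [0, 0, -2], "dr": [0, 0, 0], "jaw": 15}, {"slide": [0, 0, -2], "dr": [0, 0, 0], "jaw": 15}, {"slide": [0, 0, -2], "dr": [0, 0, 0], "jaw": 15}, {"slide": [0, 0, -2], "dr": [0, 0, 0], "jaw": 15}]}}

```text
clock: 14.15
position: [581.9, 344.6, 86.7]
ee_rot: [0.988, -0.151, 0.001, 0.0]
contact_force: [8.9, -0.3, -10.4]
gripper_width: 21.8
grasp_force: 60.1
```

>>> {"api": "step_arm", "payload": {"motion": [{"slide": [0, 0, 0], "dr": [0, 0, 0], "jaw": 15}, {"slide": [0, 0, 0], "dr": [0, 0, 0], "jaw": 15}, {"slide": [0, 0, 0], "dr": [0, 0, 0], "jaw": 15}, {"slide": [0, 0, 0], "dr": [0, 0, 0], "jaw": 15}, {"slide": [0, 0, 0], "dr": [0, 0, 0], "jaw": 15}, {"slide": [0, 0, 0], "dr": [0, 0, 0], "jaw": 15}, {"slide": [0, 0, 0], "dr": [0, 0, 0], "jaw": 15}, {"slide": [0, 0, 0], "dr": [0, 0, 0], "jaw": 15}]}}

```text
clock: 15.15
position: [581.9, 344.6, 86.7]
ee_rot: [0.988, -0.151, 0.001, 0.0]
contact_force: [9.0, -0.6, -10.3]
gripper_width: 21.4
grasp_force: 60.1
```

```bash
python3 - <<'E'
from h import *
b=img('side','s2.png');a=cv2.imread('pics/s1.png')
f=lambda im,u,v:cv2.resize(im[v-50:v+50,u-50:u+50],None,fx=4,fy=4,interpolation=cv2.INTER_CUBIC)
cv2.imwrite('pics/c2.png',np.hstack([f(a,275,320),f(b,275,320)]))
E
```

```text
(no output)
```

View pics/c2.png

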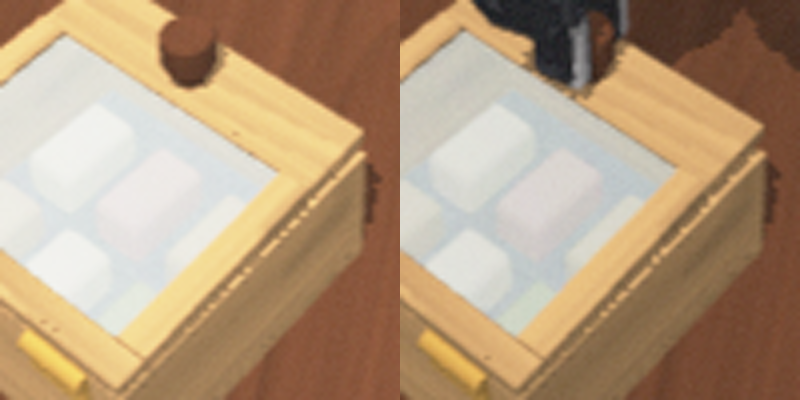

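>>> {"api": "step_arm", "payload": {"motion": [{"slide": [0, 0, 6], "dr": [0, 0, 0], "jaw": 15}, {"slide": [0, 0, 6], "dr": [0, 0, 0], "jaw": 60}, {"slide": [0, 0, 6], "dr": [0, 0, 0], "jaw": 60}, {"slide": [0, 0, 6], "dr": [0, 0, 0], "jaw": 60}, {"slide": [0, 0, 6], "dr": [0, 0, 0], "jaw": 60}, {"slide": [0, 0, -30], "dr": [0, 0, 0], "jaw": 60}, {"slide": [0, 0, -80], "dr": [0, 0, 0], "jaw": 60}, {"slide": [0, 0, -80], "dr": [0, 0, 0], "jaw": 60}]}}

```text
clock: 16.2
position: [583.1, 346.9, 174.2]
ee_rot: [0.989, -0.151, 0.004, -0.004]
contact_force: [-0.2, 0.2, -0.3]
gripper_width: 59.9
grasp_force: 0.0
```

>>> {"api": "step_arm", "payload": {"motion": [{"slide": [82, 337, 0], "dr": [0, 0, 0], "jaw": 60}, {"slide": [82, 337, 0], "dr": [0, 0, 0], "jaw": 60}, {"slide": [82, 337, 0], "dr": [0, 0, 0], "jaw": 60}, {"slide": [82, 337, 0], "dr": [0, 0, 0], "jaw": 60}, {"slide": [82, 337, 0], "dr": [0, 0, 0], "jaw": 60}, {"slide": [82, 337, 0], "dr": [0, 0, 0], "jaw": 60}, {"slide": [164, 674, 0], "dr": [0, 0, 0], "jaw": 60}, {"slide": [164, 674, 0], "dr": [0, 0, 0], "jaw": 60}]}}

```text
clock: 17.2
position: [549.7, -127.2, 168.1]
ee_rot: [0.989, -0.151, 0.0, -0.0]
contact_force: [1.2, 0.3, 0.7]
gripper_width: 59.8
grasp_force: 0.0
```

>>> {"api": "step_arm", "payload": {"motion": [{"slide": [82, 337, 0], "dr": [0, 0, 0], "jaw": 60}, {"slide": [82, 337, 0], "dr": [0, 0, 0], "jaw": 60}, {"slide": [82, 337, 0], "dr": [0, 0, 0], "jaw": 60}, {"slide": [82, 337, 0], "dr": [0, 0, 0], "jaw": 60}, {"slide": [82, 337, 0], "dr": [0, 0, 0], "jaw": 60}, {"slide": [82, 337, 0], "dr": [0, 0, 0], "jaw": 60}, {"slide": [82, 337, 0], "dr": [0, 0, 0], "jaw": 60}, {"slide": [82, 337, 0], "dr": [0, 0, 0], "jaw": 60}]}}

```text
clock: 18.2
position: [527.3, -471.2, 167.7]
ee_rot: [0.988, -0.151, -0.0, -0.0]
contact_force: [0.0, -0.3, -0.8]
gripper_width: 59.9
grasp_force: 0.0
```

>>> {"api": "step_arm", "payload": {"motion": [{"slide": [-28, -121, 0], "dr": [0, 0, 0], "jaw": 60}, {"slide": [-28, -121, 0], "dr": [0, 0, 0], "jaw": 60}, {"slide": [-28, -121, 0], "dr": [0, 0, 0], "jaw": 60}, {"slide": [-28, -121, 0], "dr": [0, 0, 0], "jaw": 60}, {"slide": [-28, -121, 0], "dr": [0, 0, 0], "jaw": 60}, {"slide": [-28, -121, 50], "dr": [0, 0, 0], "jaw": 60}, {"slide": [-28, -121, 86], "dr": [0, 0, 0], "jaw": 60}, {"slide": [-28, -121, 86], "dr": [0, 0, 0], "jaw": 60}]}}

```text
clock: 19.2
position: [534.5, -348.2, 78.9]
ee_rot: [0.988, -0.152, -0.004, -0.001]
contact_force: [0.2, -0.1, 0.0]
gripper_width: 60.1
grasp_force: 0.0
```

>>> {"api": "step_arm", "payload": {"motion": [{"slide": [0, 0, 0], "dr": [0, 0, 0], "jaw": 15}, {"slide": [0, 0, 0], "dr": [0, 0, 0], "jaw": 15}, {"slide": [0, 0, 0], "dr": [0, 0, 0], "jaw": 15}, {"slide": [0, 0, 0], "dr": [0, 0, 0], "jaw": 15}, {"slide": [0, 0, 0], "dr": [0, 0, 0], "jaw": 15}, {"slide": [0, 0, 0], "dr": [0, 0, 0], "jaw": 15}, {"slide": [0, 0, 0], "dr": [0, 0, 0], "jaw": 15}, {"slide": [0, 0, 0], "dr": [0, 0, 0], "jaw": 15}]}}

```text
clock: 20.2
position: [538.4, -347.7, 83.9]
ee_rot: [0.989, -0.151, 0.002, 0.0]
contact_force: [1.0, 5.2, 4.7]
gripper_width: 21.4
grasp_force: 58.9
```

>>> {"api": "step_arm", "payload": {"motion": [{"slide": [0, 0, -1], "dr": [0, 0, 0], "jaw": 15}, {"slide": [0, 0, -2], "dr": [0, 0, 0], "jaw": 15}, {"slide": [0, 0, -3], "dr": [0, 0, 0], "jaw": 15}, {"slide": [0, 0, -4], "dr": [0, 0, 0], "jaw": 15}, {"slide": [0, 0, -5], "dr": [0, 0, 0], "jaw": 15}, {"slide": [0, 0, -6], "dr": [0, 0, 0], "jaw": 15}, {"slide": [0, 0, -6], "dr": [0, 0, 0], "jaw": 15}, {"slide": [0, 0, -6], "dr": [0, 0, 0], "jaw": 15}]}}

```text
clock: 21.2
position: [538.9, -348.4, 87.4]
ee_rot: [0.988, -0.151, 0.002, 0.0]
contact_force: [6.5, 0.0, -5.0]
gripper_width: 21.4
grasp_force: 59.2
```

>>> {"api": "step_arm", "payload": {"motion": [{"slide": [0, 0, -1], "dr": [0, 0, 0], "jaw": 15}, {"slide": [0, 0, -2], "dr": [0, 0, 0], "jaw": 15}, {"slide": [0, 0, -3], "dr": [0, 0, 0], "jaw": 15}, {"slide": [0, 0, -3], "dr": [0, 0, 0], "jaw": 15}, {"slide": [0, 0, -3], "dr": [0, 0, 0], "jaw": 15}, {"slide": [0, 0, -3], "dr": [0, 0, 0], "jaw": 15}, {"slide": [0, 0, -3], "dr": [0, 0, 0], "jaw": 15}, {"slide": [0, 0, -3], "dr": [0, 0, 0], "jaw": 15}]}}

```text
clock: 22.2
position: [539.3, -348.9, 89.8]
ee_rot: [0.988, -0.152, 0.003, 0.0]
contact_force: [8.2, -2.5, -9.4]
gripper_width: 21.2
grasp_force: 59.5
```

```bash
python3 - <<'E'
from h import *
b=img('side','s3.png');a=cv2.imread('pics/s1.png')
f=lambda im,u,v:cv2.resize(im[v-30:v+30,u-40:u+40],None,fx=5,fy=5,interpolation=cv2.INTER_CUBIC)
cv2.imwrite('pics/c3.png',np.hstack([f(a,335,135),f(b,335,135)]))
E
```

```text
(no output)
```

View pics/c3.png

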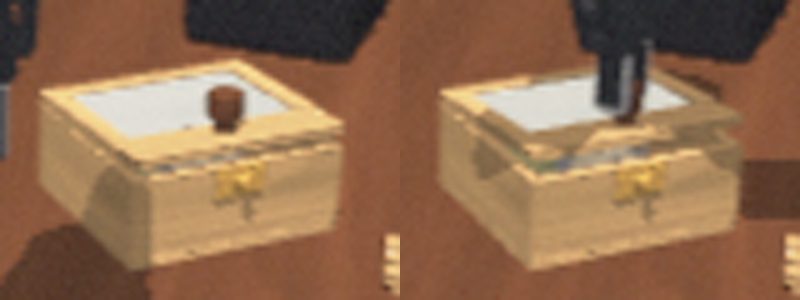

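The right lid is clearly up here: a wide gap shows under its front rail at about (620,155) in the crop. I pull a little further to see what the force does when a lid is free.

>>> {"api": "step_arm", "payload": {"motion": [{"slide": [0, 0, -1], "dr": [0, 0, 0], "jaw": 15}, {"slide": [0, 0, -2], "dr": [0, 0, 0], "jaw": 15}, {"slide": [0, 0, -3], "dr": [0, 0, 0], "jaw": 15}, {"slide": [0, 0, -4], "dr": [0, 0, 0], "jaw": 15}, {"slide": [0, 0, -5], "dr": [0, 0, 0], "jaw": 15}, {"slide": [0, 0, -6], "dr": [0, 0, 0], "jaw": 15}, {"slide": [0, 0, -6], "dr": [0, 0, 0], "jaw": 15}, {"slide": [0, 0, -6], "dr": [0, 0, 0], "jaw": 15}]}}

```text
clock: 23.25
position: [539.7, -350.3, 95.8]
ee_rot: [0.989, -0.151, 0.003, 0.001]
contact_force: [9.4, -8.0, -10.7]
gripper_width: 21.8
grasp_force: 59.5
```

The free lid keeps rising at about 10 N, because the level grip resists the lid's tilt. So a force alone doesn't prove a lid holds. The left lid followed its tug much as this one did, so it was probably not caught. I'll let this one down and redo the sequence from the left, pressing each free lid firmly.

>>> {"api": "step_arm", "payload": {"motion": [{"slide": [0, 0, 5], "dr": [0, 0, 0], "jaw": 15}, {"slide": [0, 0, 10], "dr": [0, 0, 0], "jaw": 15}, {"slide": [0, 0, 13], "dr": [0, 0, 0], "jaw": 60}, {"slide": [0, 0, 13], "dr": [0, 0, 0], "jaw": 60}, {"slide": [0, 0, 13], "dr": [0, 0, 0], "jaw": 60}, {"slide": [0, 0, -20], "dr": [0, 0, 0], "jaw": 60}, {"slide": [0, 0, -75], "dr": [0, 0, 0], "jaw": 60}, {"slide": [0, 0, -75], "dr": [0, 0, 0], "jaw": 60}]}}

```text
clock: 24.25
position: [539.6, -349.8, 178.4]
ee_rot: [0.989, -0.151, 0.006, 0.002]
contact_force: [0.0, 0.4, 0.6]
gripper_width: 59.9
grasp_force: 0.0
```

>>> {"api": "step_arm", "payload": {"motion": [{"slide": [-106, -446, 0], "dr": [0, 0, 0], "jaw": 60}, {"slide": [-106, -446, 0], "dr": [0, 0, 0], "jaw": 60}, {"slide": [-106, -446, 0], "dr": [0, 0, 0], "jaw": 60}, {"slide": [-106, -446, 0], "dr": [0, 0, 0], "jaw": 60}, {"slide": [-106, -446, 0], "dr": [0, 0, 0], "jaw": 60}, {"slide": [-106, -446, 0], "dr": [0, 0, 0], "jaw": 60}, {"slide": [-106, -446, 0], "dr": [0, 0, 0], "jaw": 60}, {"slide": [-106, -446, 0], "dr": [0, 0, 0], "jaw": 60}]}}

```text
clock: 25.25
position: [569.1, 112.1, 172.0]
ee_rot: [0.989, -0.15, -0.0, 0.0]
contact_force: [0.3, 0.0, -0.9]
gripper_width: 60.1
grasp_force: 0.0
```

>>> {"api": "step_arm", "payload": {"motion": [{"slide": [-58, -225, 0], "dr": [0, 0, 0], "jaw": 60}, {"slide": [-58, -225, 0], "dr": [0, 0, 0], "jaw": 60}, {"slide": [-58, -225, 0], "dr": [0, 0, 0], "jaw": 60}, {"slide": [-58, -225, 0], "dr": [0, 0, 0], "jaw": 60}, {"slide": [-58, -225, 0], "dr": [0, 0, 0], "jaw": 60}, {"slide": [-58, -225, 0], "dr": [0, 0, 0], "jaw": 60}, {"slide": [-58, -225, 45], "dr": [0, 0, 0], "jaw": 60}, {"slide": [-58, -225, 90], "dr": [0, 0, 0], "jaw": 60}]}}

```text
clock: 26.25
position: [581.8, 339.5, 82.4]
ee_rot: [0.988, -0.152, 0.001, -0.001]
contact_force: [1.2, 0.7, -0.4]
gripper_width: 59.5
grasp_force: 0.0
```

>>> {"api": "step_arm", "payload": {"motion": [{"slide": [0, 0, 0], "dr": [0, 0, 0], "jaw": 15}, {"slide": [0, 0, 0], "dr": [0, 0, 0], "jaw": 15}, {"slide": [0, 0, 0], "dr": [0, 0, 0], "jaw": 15}, {"slide": [0, 0, 0], "dr": [0, 0, 0], "jaw": 15}, {"slide": [0, 0, 2], "dr": [0, 0, 0], "jaw": 15}, {"slide": [0, 0, 4], "dr": [0, 0, 0], "jaw": 15}, {"slide": [0, 0, 6], "dr": [0, 0, 0], "jaw": 15}, {"slide": [0, 0, 6], "dr": [0, 0, 0], "jaw": 15}]}}

```text
clock: 27.25
position: [582.6, 342.4, 78.8]
ee_rot: [0.988, -0.151, 0.002, -0.002]
contact_force: [-2.1, 1.3, 5.2]
gripper_width: 21.9
grasp_force: 59.2
```

>>> {"api": "step_arm", "payload": {"motion": [{"slide": [0, 0, 2], "dr": [0, 0, 0], "jaw": 15}, {"slide": [0, 0, 4], "dr": [0, 0, 0], "jaw": 15}, {"slide": [0, 0, 6], "dr": [0, 0, 0], "jaw": 15}, {"slide": [0, 0, 6], "dr": [0, 0, 0], "jaw": 15}, {"slide": [0, 0, 6], "dr": [0, 0, 0], "jaw": 15}, {"slide": [0, 0, 6], "dr": [0, 0, 0], "jaw": 15}, {"slide": [0, 0, 6], "dr": [0, 0, 0], "jaw": 15}, {"slide": [0, 0, 6], "dr": [0, 0, 0], "jaw": 15}]}}

```text
clock: 28.25
position: [582.7, 342.0, 76.9]
ee_rot: [0.989, -0.151, 0.002, -0.002]
contact_force: [-7.0, -0.3, 22.1]
gripper_width: 21.7
grasp_force: 62.2
```

>>> {"api": "step_arm", "payload": {"motion": [{"slide": [0, 0, -2], "dr": [0, 0, 0], "jaw": 15}, {"slide": [0, 0, -4], "dr": [0, 0, 0], "jaw": 15}, {"slide": [0, 0, -6], "dr": [0, 0, 0], "jaw": 15}, {"slide": [0, 0, -8], "dr": [0, 0, 0], "jaw": 15}, {"slide": [0, 0, -8], "dr": [0, 0, 0], "jaw": 15}, {"slide": [0, 0, -8], "dr": [0, 0, 0], "jaw": 15}, {"slide": [0, 0, -8], "dr": [0, 0, 0], "jaw": 15}, {"slide": [0, 0, -8], "dr": [0, 0, 0], "jaw": 15}]}}

```text
clock: 29.25
position: [582.5, 342.0, 77.6]
ee_rot: [0.988, -0.152, 0.001, -0.001]
contact_force: [3.7, 4.6, -2.2]
gripper_width: 21.4
grasp_force: 59.7
```

>>> {"api": "step_arm", "payload": {"motion": [{"slide": [0, 0, -1], "dr": [0, 0, 0], "jaw": 15}, {"slide": [0, 0, -2], "dr": [0, 0, 0], "jaw": 15}, {"slide": [0, 0, -2], "dr": [0, 0, 0], "jaw": 15}, {"slide": [0, 0, -2], "dr": [0, 0, 0], "jaw": 15}, {"slide": [0, 0, -2], "dr": [0, 0, 0], "jaw": 15}, {"slide": [0, 0, -2], "dr": [0, 0, 0], "jaw": 15}, {"slide": [0, 0, -2], "dr": [0, 0, 0], "jaw": 15}, {"slide": [0, 0, -2], "dr": [0, 0, 0], "jaw": 15}]}}

```text
clock: 30.25
position: [582.6, 342.2, 78.8]
ee_rot: [0.988, -0.152, 0.001, -0.001]
contact_force: [6.8, 5.5, -5.4]
gripper_width: 21.4
grasp_force: 59.5
```

>>> {"api": "step_arm", "payload": {"motion": [{"slide": [0, 0, -1], "dr": [0, 0, 0], "jaw": 15}, {"slide": [0, 0, -2], "dr": [0, 0, 0], "jaw": 15}, {"slide": [0, 0, -3], "dr": [0, 0, 0], "jaw": 15}, {"slide": [0, 0, -3], "dr": [0, 0, 0], "jaw": 15}, {"slide": [0, 0, -3], "dr": [0, 0, 0], "jaw": 15}, {"slide": [0, 0, -3], "dr": [0, 0, 0], "jaw": 15}, {"slide": [0, 0, -3], "dr": [0, 0, 0], "jaw": 15}, {"slide": [0, 0, -3], "dr": [0, 0, 0], "jaw": 15}]}}

```text
clock: 31.25
position: [582.6, 342.3, 79.5]
ee_rot: [0.988, -0.152, 0.001, -0.001]
contact_force: [9.2, 6.3, -13.4]
gripper_width: 21.6
grasp_force: 59.5
```

Left lid now holds: 13 N with almost no rise. Repeating the middle.

>>> {"api": "step_arm", "payload": {"motion": [{"slide": [0, 0, 5], "dr": [0, 0, 0], "jaw": 15}, {"slide": [0, 0, 5], "dr": [0, 0, 0], "jaw": 60}, {"slide": [0, 0, 5], "dr": [0, 0, 0], "jaw": 60}, {"slide": [0, 0, 5], "dr": [0, 0, 0], "jaw": 60}, {"slide": [0, 0, 5], "dr": [0, 0, 0], "jaw": 60}, {"slide": [0, 0, -30], "dr": [0, 0, 0], "jaw": 60}, {"slide": [0, 0, -85], "dr": [0, 0, 0], "jaw": 60}, {"slide": [0, 0, -85], "dr": [0, 0, 0], "jaw": 60}]}}

```text
clock: 32.25
position: [583.7, 342.9, 174.6]
ee_rot: [0.989, -0.151, 0.004, -0.004]
contact_force: [0.5, -1.1, 0.3]
gripper_width: 60.0
grasp_force: 0.0
```

>>> {"api": "step_arm", "payload": {"motion": [{"slide": [50, 106, 0], "dr": [0, 0, 0], "jaw": 60}, {"slide": [152, 315, 0], "dr": [0, 0, 0], "jaw": 60}, {"slide": [152, 315, 0], "dr": [0, 0, 0], "jaw": 60}, {"slide": [152, 315, 0], "dr": [0, 0, 0], "jaw": 60}, {"slide": [152, 315, 0], "dr": [0, 0, 0], "jaw": 60}, {"slide": [152, 315, 0], "dr": [0, 0, 0], "jaw": 60}, {"slide": [152, 315, 0], "dr": [0, 0, 0], "jaw": 60}, {"slide": [152, 315, 0], "dr": [0, 0, 0], "jaw": 60}]}}

```text
clock: 33.25
position: [631.7, -4.6, 167.9]
ee_rot: [0.988, -0.151, -0.0, 0.0]
contact_force: [-0.1, 0.5, -0.6]
gripper_width: 60.3
grasp_force: 0.0
```

>>> {"api": "step_arm", "payload": {"motion": [{"slide": [1, 0, 45], "dr": [0, 0, 0], "jaw": 60}, {"slide": [1, 0, 87], "dr": [0, 0, 0], "jaw": 60}, {"slide": [1, 0, 87], "dr": [0, 0, 0], "jaw": 15}, {"slide": [1, 0, 87], "dr": [0, 0, 0], "jaw": 15}, {"slide": [1, 0, 87], "dr": [0, 0, 0], "jaw": 15}, {"slide": [1, 0, 87], "dr": [0, 0, 0], "jaw": 15}, {"slide": [1, 0, 89], "dr": [0, 0, 0], "jaw": 15}, {"slide": [1, 0, 91], "dr": [0, 0, 0], "jaw": 15}]}}

```text
clock: 34.25
position: [634.4, -4.0, 82.8]
ee_rot: [0.989, -0.15, 0.002, -0.001]
contact_force: [-9.1, 7.0, 24.5]
gripper_width: 21.7
grasp_force: 61.5
```

>>> {"api": "step_arm", "payload": {"motion": [{"slide": [0, 0, -2], "dr": [0, 0, 0], "jaw": 15}, {"slide": [0, 0, -4], "dr": [0, 0, 0], "jaw": 15}, {"slide": [0, 0, -6], "dr": [0, 0, 0], "jaw": 15}, {"slide": [0, 0, -8], "dr": [0, 0, 0], "jaw": 15}, {"slide": [0, 0, -8], "dr": [0, 0, 0], "jaw": 15}, {"slide": [0, 0, -8], "dr": [0, 0, 0], "jaw": 15}, {"slide": [0, 0, -8], "dr": [0, 0, 0], "jaw": 15}, {"slide": [0, 0, -8], "dr": [0, 0, 0], "jaw": 15}]}}

```text
clock: 35.25
position: [634.7, -3.9, 85.2]
ee_rot: [0.988, -0.151, 0.002, -0.001]
contact_force: [4.1, 4.9, -4.0]
gripper_width: 20.7
grasp_force: 59.6
```

>>> {"api": "step_arm", "payload": {"motion": [{"slide": [0, 0, -1], "dr": [0, 0, 0], "jaw": 15}, {"slide": [0, 0, -2], "dr": [0, 0, 0], "jaw": 15}, {"slide": [0, 0, -3], "dr": [0, 0, 0], "jaw": 15}, {"slide": [0, 0, -3], "dr": [0, 0, 0], "jaw": 15}, {"slide": [0, 0, -3], "dr": [0, 0, 0], "jaw": 15}, {"slide": [0, 0, -3], "dr": [0, 0, 0], "jaw": 15}, {"slide": [0, 0, -3], "dr": [0, 0, 0], "jaw": 15}, {"slide": [0, 0, -3], "dr": [0, 0, 0], "jaw": 15}]}}

```text
clock: 36.25
position: [634.7, -3.9, 85.7]
ee_rot: [0.988, -0.152, 0.002, -0.001]
contact_force: [8.2, 4.9, -15.1]
gripper_width: 21.1
grasp_force: 59.6
```

Middle holds (15 N, 0.5 mm). Now the right case.

>>> {"api": "step_arm", "payload": {"motion": [{"slide": [0, 0, 5], "dr": [0, 0, 0], "jaw": 15}, {"slide": [0, 0, 5], "dr": [0, 0, 0], "jaw": 60}, {"slide": [0, 0, 5], "dr": [0, 0, 0], "jaw": 60}, {"slide": [0, 0, 5], "dr": [0, 0, 0], "jaw": 60}, {"slide": [0, 0, 5], "dr": [0, 0, 0], "jaw": 60}, {"slide": [0, 0, -30], "dr": [0, 0, 0], "jaw": 60}, {"slide": [0, 0, -80], "dr": [0, 0, 0], "jaw": 60}, {"slide": [0, 0, -80], "dr": [0, 0, 0], "jaw": 60}]}}

```text
clock: 37.25
position: [635.8, -4.9, 173.7]
ee_rot: [0.989, -0.151, 0.005, -0.001]
contact_force: [0.8, -0.4, -0.0]
gripper_width: 60.0
grasp_force: 0.0
```

>>> {"api": "step_arm", "payload": {"motion": [{"slide": [10, 357, 0], "dr": [0, 0, 0], "jaw": 60}, {"slide": [10, 357, 0], "dr": [0, 0, 0], "jaw": 60}, {"slide": [10, 357, 0], "dr": [0, 0, 0], "jaw": 60}, {"slide": [10, 357, 0], "dr": [0, 0, 0], "jaw": 60}, {"slide": [10, 357, 0], "dr": [0, 0, 0], "jaw": 60}, {"slide": [10, 357, 0], "dr": [0, 0, 0], "jaw": 60}, {"slide": [10, 357, 0], "dr": [0, 0, 0], "jaw": 60}, {"slide": [10, 357, 0], "dr": [0, 0, 0], "jaw": 60}]}}

```text
clock: 38.25
position: [535.4, -348.4, 167.6]
ee_rot: [0.988, -0.152, -0.001, -0.0]
contact_force: [-0.3, 0.6, -0.7]
gripper_width: 60.1
grasp_force: 0.0
```

>>> {"api": "step_arm", "payload": {"motion": [{"slide": [2, 0, 45], "dr": [0, 0, 0], "jaw": 60}, {"slide": [2, 0, 86], "dr": [0, 0, 0], "jaw": 60}, {"slide": [2, 0, 86], "dr": [0, 0, 0], "jaw": 15}, {"slide": [2, 0, 86], "dr": [0, 0, 0], "jaw": 15}, {"slide": [2, 0, 86], "dr": [0, 0, 0], "jaw": 15}, {"slide": [2, 0, 86], "dr": [0, 0, 0], "jaw": 15}, {"slide": [2, 0, 88], "dr": [0, 0, 0], "jaw": 15}, {"slide": [2, 0, 90], "dr": [0, 0, 0], "jaw": 15}]}}

```text
clock: 39.25
position: [538.9, -347.7, 81.6]
ee_rot: [0.989, -0.151, 0.001, -0.0]
contact_force: [-2.3, 11.9, 11.3]
gripper_width: 21.9
grasp_force: 60.3
```

>>> {"api": "step_arm", "payload": {"motion": [{"slide": [0, 0, 2], "dr": [0, 0, 0], "jaw": 15}, {"slide": [0, 0, 4], "dr": [0, 0, 0], "jaw": 15}, {"slide": [0, 0, 6], "dr": [0, 0, 0], "jaw": 15}, {"slide": [0, 0, 8], "dr": [0, 0, 0], "jaw": 15}, {"slide": [0, 0, 8], "dr": [0, 0, 0], "jaw": 15}, {"slide": [0, 0, 8], "dr": [0, 0, 0], "jaw": 15}, {"slide": [0, 0, 8], "dr": [0, 0, 0], "jaw": 15}, {"slide": [0, 0, 8], "dr": [0, 0, 0], "jaw": 15}]}}

```text
clock: 40.25
position: [538.5, -347.0, 77.5]
ee_rot: [0.989, -0.15, 0.001, -0.0]
contact_force: [-6.9, 16.8, 23.6]
gripper_width: 21.1
grasp_force: 62.0
```

>>> {"api": "step_arm", "payload": {"motion": [{"slide": [0, 0, -2], "dr": [0, 0, 0], "jaw": 15}, {"slide": [0, 0, -4], "dr": [0, 0, 0], "jaw": 15}, {"slide": [0, 0, -6], "dr": [0, 0, 0], "jaw": 15}, {"slide": [0, 0, -8], "dr": [0, 0, 0], "jaw": 15}, {"slide": [0, 0, -10], "dr": [0, 0, 0], "jaw": 15}, {"slide": [0, 0, -10], "dr": [0, 0, 0], "jaw": 15}, {"slide": [0, 0, -10], "dr": [0, 0, 0], "jaw": 15}, {"slide": [0, 0, -10], "dr": [0, 0, 0], "jaw": 15}]}}

```text
clock: 41.25
position: [538.7, -347.3, 80.1]
ee_rot: [0.988, -0.151, 0.001, -0.001]
contact_force: [3.5, 6.5, -7.1]
gripper_width: 21.5
grasp_force: 59.8
```

>>> {"api": "step_arm", "payload": {"motion": [{"slide": [0, 0, -1], "dr": [0, 0, 0], "jaw": 15}, {"slide": [0, 0, -2], "dr": [0, 0, 0], "jaw": 15}, {"slide": [0, 0, -3], "dr": [0, 0, 0], "jaw": 15}, {"slide": [0, 0, -3], "dr": [0, 0, 0], "jaw": 15}, {"slide": [0, 0, -3], "dr": [0, 0, 0], "jaw": 15}, {"slide": [0, 0, -3], "dr": [0, 0, 0], "jaw": 15}, {"slide": [0, 0, -3], "dr": [0, 0, 0], "jaw": 15}, {"slide": [0, 0, -3], "dr": [0, 0, 0], "jaw": 15}]}}

```text
clock: 42.25
position: [538.7, -347.3, 80.5]
ee_rot: [0.988, -0.152, 0.001, -0.002]
contact_force: [5.8, 2.7, -17.6]
gripper_width: 21.6
grasp_force: 59.6
```

All three hold. Release, rise, and look at the dishes again, since one may have been knocked.

>>> {"api": "step_arm", "payload": {"motion": [{"slide": [0, 0, 6], "dr": [0, 0, 0], "jaw": 15}, {"slide": [0, 0, 6], "dr": [0, 0, 0], "jaw": 60}, {"slide": [0, 0, 6], "dr": [0, 0, 0], "jaw": 60}, {"slide": [0, 0, 6], "dr": [0, 0, 0], "jaw": 85}, {"slide": [0, 0, -30], "dr": [0, 0, 0], "jaw": 85}, {"slide": [0, 0, -80], "dr": [0, 0, 0], "jaw": 85}, {"slide": [0, 0, -80], "dr": [0, 0, 0], "jaw": 85}, {"slide": [0, 0, -80], "dr": [0, 0, 0], "jaw": 85}]}}

```text
clock: 43.25
position: [537.3, -349.3, 163.4]
ee_rot: [0.988, -0.152, 0.0, -0.0]
contact_force: [-0.2, -0.1, -0.2]
gripper_width: 85.1
grasp_force: 0.0
```

```bash
python3 - <<'E'
from h import *
t=img('top','t1.png')
for b in [(240,220,280,262),(360,232,398,276),(422,255,460,296)]:
    print('dish',rect(t,b,'dish',14))
s=arm.read_state();print(s['position'],R.from_quat(s['ee_rot']).as_matrix().round(4).tolist())
E
```

```text
dish (array([438.2, 154.1]), array([67.2, 55.3]), -0.3, 423)
dish (array([ 406.7, -153.3]), array([55.5, 42.3]), 15.0, 211)Traceback (most recent call last):
  File "<stdin>", line 4, in <module>
  File "h.py", line 31, in rect
    (c,s,a)=cv2.minAreaRect(pts)
            ~~~~~~~~~~~~~~~^^^^^
cv2.error: OpenCV(4.12.0) /io/opencv/modules/imgproc/src/convhull.cpp:143: error: (-215:Assertion failed) total >= 0 && (depth == CV_32F || depth == CV_32S) in function 'convexHull'
```

View pics/t1.png

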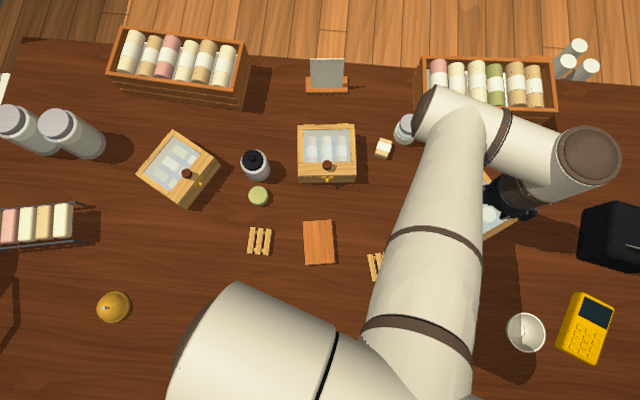

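The left dish is unmoved at (260,241). The arm hides the other two. I go to the left dish first.

>>> {"api": "step_arm", "payload": {"motion": [{"slide": [-245, -450, 0], "dr": [0, 0, -2.14], "jaw": 85}, {"slide": [-245, -450, 0], "dr": [0, 0, -2.14], "jaw": 85}, {"slide": [-245, -450, 0], "dr": [0, 0, -2.14], "jaw": 85}, {"slide": [-245, -450, 0], "dr": [0, 0, -2.14], "jaw": 85}, {"slide": [-245, -450, 0], "dr": [0, 0, -2.14], "jaw": 85}, {"slide": [-245, -450, 0], "dr": [0, 0, -2.14], "jaw": 85}, {"slide": [-245, -450, 0], "dr": [0, 0, -2.14], "jaw": 85}, {"slide": [-245, -450, 0], "dr": [0, 0, -2.14], "jaw": 85}]}}

```text
clock: 44.3
position: [439.6, 142.7, 162.4]
ee_rot: [1.0, -0.002, -0.001, 0.001]
contact_force: [0.3, 0.4, 0.2]
gripper_width: 84.9
grasp_force: 0.0
```

```bash
python3 - <<'E'
from h import *
t=img('top','t2.png')
for b in [(350,222,408,286),(412,240,480,306)]:
    print('dish',rect(t,b,'dish',14))
print(tool([438,153.8,60]).round(1),R.from_quat(arm.read_state()['ee_rot']).as_euler('xyz',degrees=True).round(2))
E
```

```text
dish (array([ 400.7, -161.8]), array([66. , 55.7]), 15.0, 265)
dish (array([ 434.2, -334.5]), array([175.5,  79.3]), -30.9, 589)
[ -1.8  -5.3 102.7] [-1.7994e+02 -4.0000e-02  8.0000e-02]
```

>>> {"api": "step_arm", "payload": {"motion": [{"slide": [-2, -5, 50], "dr": [0, 0, 0], "jaw": 85}, {"slide": [-2, -5, 100], "dr": [0, 0, 0], "jaw": 85}, {"slide": [-2, -5, 100], "dr": [0, 0, 0], "jaw": 85}, {"slide": [-2, -5, 100], "dr": [0, 0, 0], "jaw": 85}, {"slide": [-2, -5, 130], "dr": [0, 0, 0], "jaw": 85}, {"slide": [-2, -5, 130], "dr": [0, 0, 0], "jaw": 85}, {"slide": [-2, -5, 130], "dr": [0, 0, 0], "jaw": 85}, {"slide": [-2, -5, 130], "dr": [0, 0, 0], "jaw": 85}]}}

```text
clock: 45.35
position: [439.8, 146.8, 34.8]
ee_rot: [1.0, -0.002, 0.001, -0.001]
contact_force: [0.7, 0.3, 1.4]
gripper_width: 84.9
grasp_force: 0.0
```

>>> {"api": "step_arm", "payload": {"motion": [{"slide": [-2, -7, 0], "dr": [0, 0, 0], "jaw": 85}, {"slide": [-2, -7, 15], "dr": [0, 0, 0], "jaw": 85}, {"slide": [-2, -7, 31], "dr": [0, 0, 0], "jaw": 85}, {"slide": [-2, -7, 31], "dr": [0, 0, 0], "jaw": 85}, {"slide": [-2, -7, 31], "dr": [0, 0, 0], "jaw": 45}, {"slide": [-2, -7, 31], "dr": [0, 0, 0], "jaw": 45}, {"slide": [-2, -7, 31], "dr": [0, 0, 0], "jaw": 45}, {"slide": [-2, -7, 31], "dr": [0, 0, 0], "jaw": 45}]}}

```text
clock: 46.35
position: [437.5, 153.8, 3.5]
ee_rot: [1.0, -0.002, 0.001, -0.001]
contact_force: [-0.5, 0.3, 6.0]
gripper_width: 54.2
grasp_force: 63.0
```

>>> {"api": "step_arm", "payload": {"motion": [{"slide": [0, 0, -30], "dr": [0, 0, 0], "jaw": 45}, {"slide": [0, 0, -60], "dr": [0, 0, 0], "jaw": 45}, {"slide": [4, 50, -70], "dr": [0, 0, -0.4], "jaw": 45}, {"slide": [8, 100, -70], "dr": [0, 0, -0.8], "jaw": 45}, {"slide": [12, 152, -70], "dr": [0, 0, -1.23], "jaw": 45}, {"slide": [12, 152, -70], "dr": [0, 0, -1.23], "jaw": 45}, {"slide": [12, 152, -70], "dr": [0, 0, -1.23], "jaw": 45}, {"slide": [12, 152, -70], "dr": [0, 0, -1.23], "jaw": 45}]}}

```text
clock: 47.35
position: [448.4, 2.1, 72.5]
ee_rot: [0.996, 0.084, 0.0, -0.0]
contact_force: [0.3, -0.3, -0.1]
gripper_width: 54.0
grasp_force: 63.6
```

>>> {"api": "step_arm", "payload": {"motion": [{"slide": [0, 0, 25], "dr": [0, 0, 0], "jaw": 45}, {"slide": [0, 0, 42], "dr": [0, 0, 0], "jaw": 45}, {"slide": [0, 0, 49], "dr": [0, 0, 0], "jaw": 45}, {"slide": [0, 0, 49], "dr": [0, 0, 0], "jaw": 45}, {"slide": [0, 0, 49], "dr": [0, 0, 0], "jaw": 45}, {"slide": [0, 0, 49], "dr": [0, 0, 0], "jaw": 80}, {"slide": [0, 0, 49], "dr": [0, 0, 0], "jaw": 80}, {"slide": [0, 0, 49], "dr": [0, 0, 0], "jaw": 80}]}}

```text
clock: 48.35
position: [448.2, 1.2, 23.4]
ee_rot: [0.997, 0.083, 0.0, -0.0]
contact_force: [-0.4, 0.2, -0.7]
gripper_width: 79.9
grasp_force: 0.0
```

>>> {"api": "step_arm", "payload": {"motion": [{"slide": [0, 0, -40], "dr": [0, 0, 0], "jaw": 80}, {"slide": [0, 0, -90], "dr": [0, 0, 0], "jaw": 80}, {"slide": [0, -120, -90], "dr": [0, 0, 0], "jaw": 80}, {"slide": [0, -180, -90], "dr": [0, 0, 0], "jaw": 80}, {"slide": [0, -250, -90], "dr": [0, 0, 0], "jaw": 80}, {"slide": [0, -250, -90], "dr": [0, 0, 0], "jaw": 80}, {"slide": [0, -250, -90], "dr": [0, 0, 0], "jaw": 80}, {"slide": [0, -250, -90], "dr": [0, 0, 0], "jaw": 80}]}}

```text
clock: 49.35
position: [406.2, 247.5, 113.0]
ee_rot: [0.997, 0.084, -0.0, 0.0]
contact_force: [0.4, -0.8, -0.8]
gripper_width: 80.2
grasp_force: 0.0
```

```bash
python3 - <<'E'
from h import *
t=img('top','t3.png');img('side','s4.png')
for b in [(350,222,408,286),(412,250,470,306)]:
    print('dish',rect(t,b,'dish',14))
print(arm.read_state()['position'],R.from_quat(arm.read_state()['ee_rot']).as_matrix().round(3).tolist())
E
```

```text
dish (array([ 401.9, -161.2]), array([68.8, 56. ]), 15.2, 514)
dish (array([ 393.9, -310.2]), array([69.7, 57.9]), -1.7, 527)
[406.55973847 246.48848369 113.10186502] [[0.986, 0.165, -0.001], [0.165, -0.986, -0.001], [-0.001, 0.001, -1.0]]
```

View pics/t3.png

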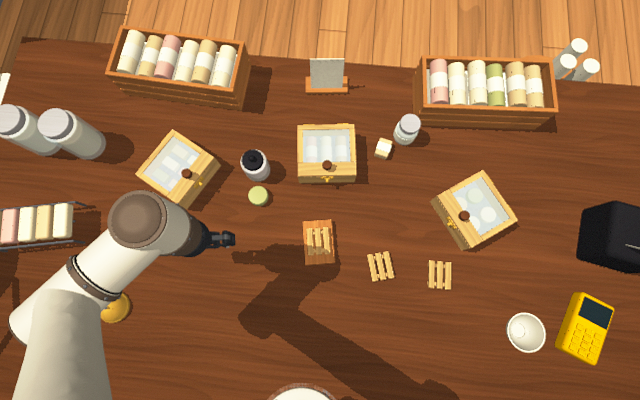

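Top view: first dish lies on the riser at (318,240). The second has been knocked to (380,266), and the third is still at (440,275). The cases and jars are fine, and three dishes are all there are.

>>> {"api": "step_arm", "payload": {"motion": [{"slide": [-72, 401, 0], "dr": [0, 0, -0.71], "jaw": 85}, {"slide": [-72, 401, 0], "dr": [0, 0, -0.71], "jaw": 85}, {"slide": [-72, 401, 0], "dr": [0, 0, -0.71], "jaw": 85}, {"slide": [-72, 401, 0], "dr": [0, 0, -0.71], "jaw": 85}, {"slide": [-72, 401, 0], "dr": [0, 0, -0.71], "jaw": 85}, {"slide": [-72, 401, 0], "dr": [0, 0, -0.71], "jaw": 85}, {"slide": [-72, 401, 0], "dr": [0, 0, -0.71], "jaw": 85}, {"slide": [-72, 401, 0], "dr": [0, 0, -0.71], "jaw": 85}]}}

```text
clock: 50.45
position: [401.0, -162.5, 113.2]
ee_rot: [0.992, 0.129, -0.0, -0.0]
contact_force: [0.6, -0.2, -0.6]
gripper_width: 84.9
grasp_force: 0.0
```

>>> {"api": "step_arm", "payload": {"motion": [{"slide": [0, 0, 0], "dr": [0, 0, 0], "jaw": 85}, {"slide": [0, 0, 40], "dr": [0, 0, 0], "jaw": 85}, {"slide": [0, 0, 80], "dr": [0, 0, 0], "jaw": 85}, {"slide": [0, 0, 80], "dr": [0, 0, 0], "jaw": 85}, {"slide": [0, 0, 80], "dr": [0, 0, 0], "jaw": 85}, {"slide": [0, 0, 80], "dr": [0, 0, 0], "jaw": 85}, {"slide": [0, 0, 80], "dr": [0, 0, 0], "jaw": 85}, {"slide": [0, 0, 80], "dr": [0, 0, 0], "jaw": 85}]}}

```text
clock: 51.45
position: [402.6, -159.7, 33.9]
ee_rot: [0.991, 0.133, 0.001, 0.0]
contact_force: [0.5, -0.2, 0.3]
gripper_width: 85.1
grasp_force: 0.0
```

Good alignment; down and grip.

>>> {"api": "step_arm", "payload": {"motion": [{"slide": [-1, 1, 15], "dr": [0, 0, 0], "jaw": 85}, {"slide": [-1, 1, 30], "dr": [0, 0, 0], "jaw": 85}, {"slide": [-1, 1, 30], "dr": [0, 0, 0], "jaw": 85}, {"slide": [-1, 1, 30], "dr": [0, 0, 0], "jaw": 45}, {"slide": [-1, 1, 30], "dr": [0, 0, 0], "jaw": 45}, {"slide": [-1, 1, 30], "dr": [0, 0, 0], "jaw": 45}, {"slide": [-1, 1, 30], "dr": [0, 0, 0], "jaw": 45}, {"slide": [-1, 1, 30], "dr": [0, 0, 0], "jaw": 45}]}}

```text
clock: 52.45
position: [402.1, -160.9, 4.5]
ee_rot: [0.991, 0.133, 0.001, 0.0]
contact_force: [-1.7, 1.5, 5.9]
gripper_width: 53.8
grasp_force: 62.2
```

```bash
python3 - <<'E'
from h import *
t=cv2.imread('pics/t3.png')
print('pile',rect(t,(306,222,334,262),'dish',34))
h=cv2.cvtColor(t,cv2.COLOR_BGR2HSV).astype(int);print(h[240,308:332].tolist())
s=arm.read_state();print(s['position'],R.from_quat(s['ee_rot']).as_matrix().round(4).tolist())
E
```

```text
pile (array([447.9,  -2.9]), array([98.3, 67.9]), 5.7, 677)
[[23, 128, 249], [21, 131, 245], [20, 134, 239], [20, 134, 239], [18, 144, 230], [14, 165, 173], [13, 180, 156], [17, 150, 231], [21, 133, 249], [22, 130, 247], [19, 133, 241], [19, 137, 236], [23, 116, 249], [16, 147, 184], [13, 184, 144], [15, 153, 195], [20, 134, 247], [22, 128, 250], [20, 136, 242], [19, 137, 237], [21, 128, 251], [16, 157, 171], [13, 175, 143], [14, 175, 149]]
[ 402.12676817 -160.90973232    4.47827964] [[0.9648, 0.2631, 0.0017], [0.2631, -0.9648, -0.0002], [0.0016, 0.0006, -1.0]]
```

```bash
cat >> h.py <<'E'
def pile(t,z,box=(300,212,342,272)):
    x0,y0,x1,y1=box;h=cv2.cvtColor(t,cv2.COLOR_BGR2HSV).astype(int)[y0:y1,x0:x1]
    m=((h[...,0]>=18)&(h[...,1]<152)&(h[...,2]>200)).astype(np.uint8);m=cv2.medianBlur(m,3)
    ys,xs=np.nonzero(m);p=np.array([onz('top',(x+x0,y+y0),z)[:2] for x,y in zip(xs,ys)],np.float32)
    return cv2.minAreaRect(p)
E
python3 -c "
from h import *
print(pile(cv2.imread('pics/t3.png'),34))"
```

```text
((452.7747497558594, 2.30938720703125), (58.88486862182617, 54.60566711425781), 9.056572914123535)
```

>>> {"api": "step_arm", "payload": {"motion": [{"slide": [0, 0, -40], "dr": [0, 0, 0], "jaw": 45}, {"slide": [0, 0, -80], "dr": [0, 0, 0], "jaw": 45}, {"slide": [30, -48, -80], "dr": [0, 0, 0.25], "jaw": 45}, {"slide": [60, -96, -80], "dr": [0, 0, 0.5], "jaw": 45}, {"slide": [87.4, -144.3, -80], "dr": [0, 0, 0.71], "jaw": 45}, {"slide": [87.4, -144.3, -80], "dr": [0, 0, 0.71], "jaw": 45}, {"slide": [87.4, -144.3, -80], "dr": [0, 0, 0.71], "jaw": 45}, {"slide": [87.4, -144.3, -80], "dr": [0, 0, 0.71], "jaw": 45}]}}

```text
clock: 53.45
position: [447.3, 0.3, 83.3]
ee_rot: [0.997, 0.082, -0.0, 0.0]
contact_force: [-0.2, -0.7, -0.5]
gripper_width: 54.0
grasp_force: 63.9
```

>>> {"api": "step_arm", "payload": {"motion": [{"slide": [1, -1, 25], "dr": [0, 0, 0], "jaw": 45}, {"slide": [1, -1, 38], "dr": [0, 0, 0], "jaw": 45}, {"slide": [1, -1, 45], "dr": [0, 0, 0], "jaw": 45}, {"slide": [1, -1, 45], "dr": [0, 0, 0], "jaw": 45}, {"slide": [1, -1, 45], "dr": [0, 0, 0], "jaw": 45}, {"slide": [1, -1, 45], "dr": [0, 0, 0], "jaw": 45}, {"slide": [1, -1, 45], "dr": [0, 0, 0], "jaw": 45}, {"slide": [1, -1, 45], "dr": [0, 0, 0], "jaw": 45}]}}

```text
clock: 54.45
position: [449.0, 2.4, 38.5]
ee_rot: [0.997, 0.083, 0.0, 0.0]
contact_force: [0.4, -2.1, 2.5]
gripper_width: 53.7
grasp_force: 64.2
```

>>> {"api": "step_arm", "payload": {"motion": [{"slide": [0, 0, 0], "dr": [0, 0, 0], "jaw": 80}, {"slide": [0, 0, 0], "dr": [0, 0, 0], "jaw": 80}, {"slide": [0, 0, 0], "dr": [0, 0, 0], "jaw": 80}, {"slide": [0, 0, -40], "dr": [0, 0, 0], "jaw": 80}, {"slide": [0, 0, -80], "dr": [0, 0, 0], "jaw": 80}, {"slide": [-20, 60, -80], "dr": [0, 0, 0], "jaw": 85}, {"slide": [-40, 120, -80], "dr": [0, 0, 0], "jaw": 85}, {"slide": [-60, 180, -80], "dr": [0, 0, 0], "jaw": 85}]}}

```text
clock: 55.45
position: [419.6, -184.2, 118.6]
ee_rot: [0.996, 0.084, 0.0, 0.0]
contact_force: [1.5, 0.5, 0.8]
gripper_width: 85.0
grasp_force: 0.0
```

>>> {"api": "step_arm", "payload": {"motion": [{"slide": [-46, 119, 0], "dr": [0, 0, 1.4], "jaw": 85}, {"slide": [-46, 119, 0], "dr": [0, 0, 1.4], "jaw": 85}, {"slide": [-46, 119, 0], "dr": [0, 0, 1.4], "jaw": 85}, {"slide": [-46, 119, 0], "dr": [0, 0, 1.4], "jaw": 85}, {"slide": [-46, 119, 40], "dr": [0, 0, 1.4], "jaw": 85}, {"slide": [-46, 119, 80], "dr": [0, 0, 1.4], "jaw": 85}, {"slide": [-46, 119, 80], "dr": [0, 0, 1.4], "jaw": 85}, {"slide": [-46, 119, 80], "dr": [0, 0, 1.4], "jaw": 85}]}}

```text
clock: 56.45
position: [395.6, -307.3, 39.5]
ee_rot: [1.0, -0.013, 0.001, 0.0]
contact_force: [0.3, -0.8, 1.2]
gripper_width: 84.6
grasp_force: 0.0
```

>>> {"api": "step_arm", "payload": {"motion": [{"slide": [-2, 3, 0], "dr": [0, 0, 0], "jaw": 85}, {"slide": [-2, 3, 20], "dr": [0, 0, 0], "jaw": 85}, {"slide": [-2, 3, 35.5], "dr": [0, 0, 0], "jaw": 85}, {"slide": [-2, 3, 35.5], "dr": [0, 0, 0], "jaw": 85}, {"slide": [-2, 3, 35.5], "dr": [0, 0, 0], "jaw": 45}, {"slide": [-2, 3, 35.5], "dr": [0, 0, 0], "jaw": 45}, {"slide": [-2, 3, 35.5], "dr": [0, 0, 0], "jaw": 45}, {"slide": [-2, 3, 35.5], "dr": [0, 0, 0], "jaw": 45}]}}

```text
clock: 57.45
position: [393.0, -311.2, 4.4]
ee_rot: [1.0, -0.014, 0.001, 0.001]
contact_force: [-0.8, -0.3, 5.7]
gripper_width: 54.2
grasp_force: 62.3
```

>>> {"api": "step_arm", "payload": {"motion": [{"slide": [0, 0, -50], "dr": [0, 0, 0], "jaw": 45}, {"slide": [0, 0, -100], "dr": [0, 0, 0], "jaw": 45}, {"slide": [8, -55, -105], "dr": [0, 0, -0.4], "jaw": 45}, {"slide": [16, -110, -105], "dr": [0, 0, -0.8], "jaw": 45}, {"slide": [24, -165, -105], "dr": [0, 0, -1.2], "jaw": 45}, {"slide": [32, -220, -105], "dr": [0, 0, -1.39], "jaw": 45}, {"slide": [40, -275, -105], "dr": [0, 0, -1.39], "jaw": 45}, {"slide": [46, -314, -105], "dr": [0, 0, -1.39], "jaw": 45}]}}

```text
clock: 58.45
position: [447.5, 4.1, 108.7]
ee_rot: [0.997, 0.083, 0.001, -0.0]
contact_force: [1.5, -0.6, -1.0]
gripper_width: 53.8
grasp_force: 63.7
```

>>> {"api": "step_arm", "payload": {"motion": [{"slide": [0, 0, 0], "dr": [0, 0, 0], "jaw": 45}, {"slide": [0, 0, 20], "dr": [0, 0, 0], "jaw": 45}, {"slide": [0, 0, 30], "dr": [0, 0, 0], "jaw": 45}, {"slide": [0, 0, 30], "dr": [0, 0, 0], "jaw": 45}, {"slide": [0, 0, 30], "dr": [0, 0, 0], "jaw": 45}, {"slide": [0, 0, 30], "dr": [0, 0, 0], "jaw": 45}, {"slide": [0, 0, 30], "dr": [0, 0, 0], "jaw": 45}, {"slide": [0, 0, 30], "dr": [0, 0, 0], "jaw": 45}]}}

```text
clock: 59.45
position: [447.2, 1.8, 78.0]
ee_rot: [0.997, 0.083, 0.0, -0.0]
contact_force: [-0.5, -0.3, -0.2]
gripper_width: 53.7
grasp_force: 63.7
```

Lower 25.5 mm, +1 mm in x, then check.

>>> {"api": "step_arm", "payload": {"motion": [{"slide": [1, 0, 15], "dr": [0, 0, 0], "jaw": 45}, {"slide": [1, 0, 22], "dr": [0, 0, 0], "jaw": 45}, {"slide": [1, 0, 26], "dr": [0, 0, 0], "jaw": 45}, {"slide": [1, 0, 26], "dr": [0, 0, 0], "jaw": 45}, {"slide": [1, 0, 26], "dr": [0, 0, 0], "jaw": 45}, {"slide": [1, 0, 26], "dr": [0, 0, 0], "jaw": 45}, {"slide": [1, 0, 26], "dr": [0, 0, 0], "jaw": 45}, {"slide": [1, 0, 26], "dr": [0, 0, 0], "jaw": 45}]}}

```text
clock: 60.45
position: [447.8, 1.9, 52.4]
ee_rot: [0.997, 0.083, -0.0, 0.0]
contact_force: [-2.5, 0.6, 6.6]
gripper_width: 53.6
grasp_force: 64.3
```

>>> {"api": "step_arm", "payload": {"motion": [{"slide": [0, 0, 0], "dr": [0, 0, 0], "jaw": 80}, {"slide": [0, 0, 0], "dr": [0, 0, 0], "jaw": 80}, {"slide": [0, 0, 0], "dr": [0, 0, 0], "jaw": 80}, {"slide": [0, 0, -40], "dr": [0, 0, 0], "jaw": 80}, {"slide": [0, 0, -80], "dr": [0, 0, 0], "jaw": 80}, {"slide": [0, -60, -80], "dr": [0, 0, 0], "jaw": 80}, {"slide": [0, -120, -80], "dr": [0, 0, 0], "jaw": 80}, {"slide": [0, -180, -80], "dr": [0, 0, 0], "jaw": 80}]}}

```text
clock: 61.45
position: [418.1, 181.2, 132.1]
ee_rot: [0.997, 0.082, 0.0, -0.0]
contact_force: [1.5, -0.1, 0.2]
gripper_width: 80.2
grasp_force: 0.0
```

>>> {"api": "step_arm", "payload": {"motion": [{"slide": [0, -60, 0], "dr": [0, 0, 0], "jaw": 80}, {"slide": [0, -60, 0], "dr": [0, 0, 0], "jaw": 80}, {"slide": [0, -60, 0], "dr": [0, 0, 0], "jaw": 80}, {"slide": [0, -60, 0], "dr": [0, 0, 0], "jaw": 80}, {"slide": [0, -60, 0], "dr": [0, 0, 0], "jaw": 80}, {"slide": [0, -60, 0], "dr": [0, 0, 0], "jaw": 80}, {"slide": [0, -60, 0], "dr": [0, 0, 0], "jaw": 80}, {"slide": [0, -60, 0], "dr": [0, 0, 0], "jaw": 80}]}}

```text
clock: 62.45
position: [408.7, 238.6, 131.8]
ee_rot: [0.997, 0.082, 0.0, -0.0]
contact_force: [-0.0, -0.7, 0.4]
gripper_width: 80.0
grasp_force: 0.0
```

```bash
python3 - <<'E'
from h import *
t=img('top','t4.png');s=img('side','s5.png')
print(pile(t,62))
f=lambda im,u,v,w,k:cv2.resize(im[v-w:v+w,u-w:u+w],None,fx=k,fy=k,interpolation=cv2.INTER_CUBIC)
cv2.imwrite('pics/c5.png',np.hstack([f(t,319,238,40,5),f(s,360,205,40,5)]))
E
```

```text
((455.36700439453125, 3.154573440551758), (55.06468963623047, 55.1763916015625), 9.334285736083984)
```

View pics/c5.png

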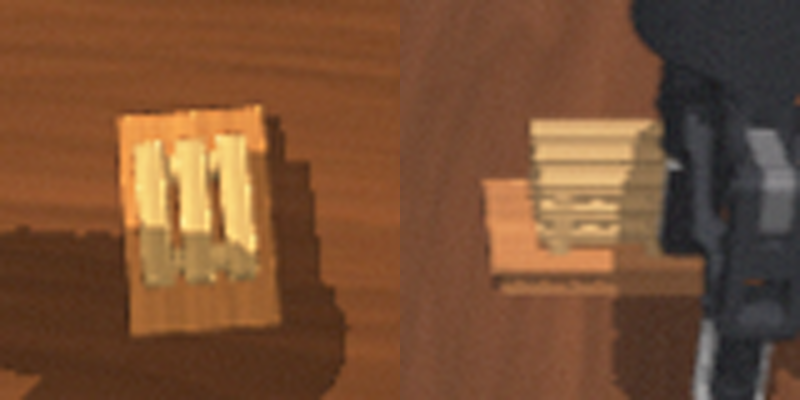

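View pics/s5.png

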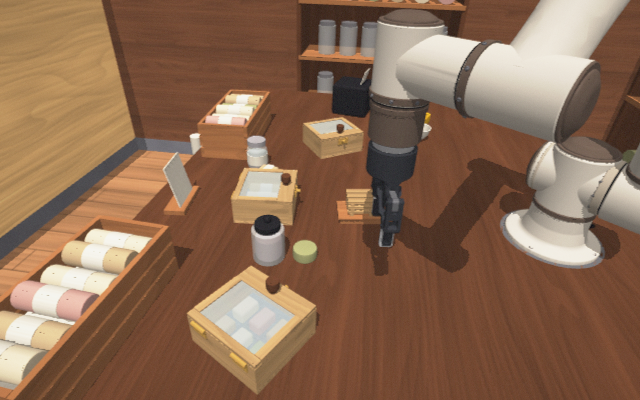

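The crops show three dishes stacked squarely and flat on the riser. The shadow hides their near ends, and the far edge puts the pile centre at about x = 449, as intended. The lids are down, both jars stand, and the gripper is clear. Handing in.

```bash
python3 -c "
from h import *
print(arm.job_done())"
```

```text
the job is handed in; nothing more can be done
None
```

The job is handed in with no verdict shown: all three lids hold when tugged (the left and right had to be pressed shut; my first left tug misread a loose lid as caught, so I redid all three in order), the three dishes are piled squarely on the riser, and both jars are standing.

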